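# Set the height stop of a plate press with its setting block

## Robot

A 6-joint arm with a two-finger parallel gripper is mounted at the origin on the work surface. World frame = base frame: x ahead of the robot, y to its left, z up, the work surface at z = 0. Lengths are in m, angles in rad, forces in N, time in s.
With the tool pointing down it reaches from about 0.35 to 0.775 m from the base axis. Payload 5.5 kg.
Tool frame: the origin (TCP) lies between the finger pads; the fingertips stand 8 mm ahead of it and the grasp point (between the pads) lies 11 mm behind it; z points along the fingers, y is the line along which they close (so a half turn about z gives the same grasp; the last joint's range is limited). The gripper opens to 85 mm and grips with 20 to 120 N. Pads are 22 mm wide; open, the fingers measure 114 mm over their backs; the gripper's body (76 mm by 85 mm) begins 54 mm behind the grasp point. The pads swing forward as they close: fully open they stand 13 mm farther back than shut.
Start: joints at [1.083, 0.313, 0.046, 1.304, 0, 1.431], TCP at [0.196, 0.541, 0.205] pointing down, gripper open.
Joint ranges: [-2.76, 2.76], [-0.86, 1.69], [-1.03, 1.26], [-2.2, 2.34], [-1.47, 1.5], [-3.14, 3.14]. Speed limits (rad/s): [2.57, 2.57, 3.14, 3.14, 3.14, 3.14].

## Interface

Orientations are given as a unit quaternion [w, x, y, z].
In Python, from workcell import status, vision, job gives the robot as it stands. The module is installed in compiled form; this text tells all that it offers.
- The arm moves only by the tool apply_moves, never from a script. Its argument "moves" is one flat list of numbers, 6 for each row, row after row: the shift along the world's x, y, z in units of 25 mm (1.0 is 25 mm), then the turn, a rotation vector about the world's x, y, z in rad. In form: [x, y, z, rx, ry, rz, x, y, z, rx, ry, rz, ...]. A call has 1 to 20 rows; each row is the pose to reach, as a shift and turn from the pose commanded when the call began; what a row does not reach only later rows make up. A row lasts 1/12 s, in which the tool goes at most 41.7 mm and 7.16 degrees, less where a joint would pass 70% of its speed; a pose out of reach is approached as far as the arm can. A call with a gripper value outside its range is refused whole. "claw" is the opening in per cent of the stroke, from 0 (shut) to 100 (fully open), set as the call begins (left out, the last holds). The fingers move at their own pace and stop on an object; "newtons" is the grip in N (left out, the last holds). Time passes only in rows, so rows that repeat a pose let the fingers close. It gives the time, the measured TCP pose, the force, the opening and the grip force at its end, in the units of the state.
- status.get_state(): the state, without advancing time (a new reading comes with each control period).
- vision.read_camera(name): name is "side" or "top" or "wrist"; returns a dict with "image" (480x640x3 uint8, blue, green, red), "camera_matrix" (3x3 intrinsics, pixels), "dist_coeffs" ([k1, k2, p1, p2, k3] as OpenCV has them; the pictures are not rectified), "camera_from_world" (4x4, takes a point from world to camera coordinates). Camera axes: x right, y down, z forward; pixel columns grow to the right and rows downward; lengths in m; the calibration is good to about 2 mm. A picture is of the moment at which its call begins. There is no depth.
- job.hand_in(): hands the job in; it is judged then, once.
The state is a dict: "clock": time; "joint_pos": joint angles; "qvel": joint speeds; "tau": joint torques, N m; "tcp_pos": TCP position; "orientation": TCP orientation; "wrist_force": force on the tool from outside, world axes, zero at the start; "ft_torque": the same for the moment, N m; "finger_gap": finger opening in m; "grip_force": force on a finger pad.
Only numpy, scipy, OpenCV 4.12 (cv2) and the standard library are available. Lean on these libraries where they do the work, as an engineer would, in place of code of your own. Each camera call takes 0.05 s, during which the arm holds its last target. There are 200 camera calls.

## Task

Stand the blue setting block, taken by its tab from the mat, on the base plate of the height stop with its cross mark beneath the sprung foot. Turn the stop screw clockwise, only with the yellow driver, until the block drags lightly (foot pushed in about 1.5 mm, never over 4 mm), and put the driver back in its sloping rest. Then draw the block straight out by its tab, dragging under the foot, and leave it standing on the base plate clear of the stop, with the white block and everything else left alone.

Things in the scene. Friction and masses are not known exactly. Their poses are not given: they have to be found in the camera images.
- stop: Fixed height stop; origin on the bench below the screw axis, z up, -x out of its open front towards the robot. Base plate 12 mm thick, 90 wide (y), x -190 to +70. Column x 40 to 70, 92 high; arm from it over the screw axis, 34 wide, to x = -17, underside at 58, top at 74. Two rails on the plate, 8 high, 38 clear between, x -20 to +40, guide the block.
- stop_screw (a joint): Angle of the stop screw, rad; grows as it turns clockwise seen from above. The fast thread lowers the head and foot together by 15 mm a turn (2.387 mm per rad): at 0 the head's top is 102 mm and the free foot's underside 45 mm above the bench. Friction 0.08 N m, so it stays where it is left and cannot be pushed down.
- screw_head: Brass square screw head, 30 x 30 x 12 mm, origin at the centre of its underside; turns and sinks with the screw, its top 94 to 99 mm above the bench at the start. In its top a rectangular slot 18 mm long along y, 6.5 mm wide along x, 8 mm deep, with 2 mm chamfers.
- screw_slot (a point): Centre of the slot's mouth, on the screw axis level with the head's top; y along the slot, z up.
- stop_foot (a joint): How far the sprung foot is pushed up into the screw, m: 0 when it hangs free, stiffness 2.5 N per mm, 6 mm of travel.
- foot_tip (a point): Centre of the underside of the sprung rubber foot (14 mm across) on the screw axis below the arm. At the start it hangs 2.5 to 5.5 mm higher than the top of the blue block standing on the base plate.
- blue_block_mark (a point): Cross mark on top of the blue setting block, 24 mm above its underside. Block part 56 mm long (x -30 to +26 of the mark), 30 wide, 24 high; behind it (-x) a neck 14 wide, 16 high leads to the upright grip tab. About 0.1 kg. x points away from the tab, z up.
- blue_block_grip (a point): Grasp point of the blue block: in the middle of its grip tab, 84 mm behind the mark (-x), 22 mm above the block's underside. The tab is 40 mm long (x), 14 mm wide (y) and 36 mm high from the underside. Same axes as the mark.
- white_block_mark (a point): Cross mark on the white setting block, the same shape but 30 mm high; too high to go under the stop. Leave it alone. Same axes as the blue one.
- mat: Grey mat fixed on the bench, 200 x 180 mm, 3 mm thick, on which the two setting blocks stand side by side, tabs to -x of the mat. Origin at the centre of its underside.
- driver_grip (a point): Grasp point on the axis of the yellow flat-bladed driver, 135 mm from the tip, 25 mm from the handle's end; z along the axis towards the handle's end. Handle 22 mm square (sides along x, y), 100 long; shaft 8 thick, 60 to the tip; blade 3 thick (x), 13 wide (y), 12 long. 0.09 kg. At home it leans 35 degrees from vertical, so the tool must be tilted along it.
- driver: The same driver; its origin at the middle of the blade tip, same axes as driver_grip.
- blue_block: The blue block; origin on its underside below the mark, same axes.
- driver_tip (a point): Middle of the driver's blade tip; same axes as driver_grip.
- rest: Fixed sloping rest of the driver: foot 130 x 90 mm, origin under it. A channel leaning 35 degrees to -x carries the lower half of the handle between side walls 30 mm apart, 14 mm high beside the handle, open upwards to +x; a ledge below carries the tip. The upper 54 mm of the handle stands free.
- reagent: amber reagent bottle, 60 mm across, 150 mm high; leave it alone. Origin at the centre of its underside.
- jar: small lidded jar, 52 mm across, 65 mm high; leave it alone. Origin at the centre of its underside.
- tip_box: magenta pipette-tip box with white lid, 85 x 120 x 63 mm; leave it alone. Origin at the centre of its underside.
- tube_rack: green tube rack, 70 x 150 x 44 mm; leave it alone. Origin at the centre of its underside.
- driver_home (a point): Where the driver's tip stands when home, with the driver's axes there: z up along the channel.
Not all that is in view belongs to the job. There is more than one size of the driver; the job needs the smaller.

How it is judged:
By the outcome, as a careful person would: the job done as asked, in the order asked, and still so for the second after the job is handed in, with the robot touching nothing.
It also fails if it takes over 67 s, if anything falls off the work surface, if the arm or the gripper's body presses on something with over 40 N, if the wrist force passes 120 N, or if a joint passes its speed limit or range.

## Working session

There is one attempt and no reset: what is moved stays moved. The work goes in short steps, Python scripts to look and compute and a tool call to move; the robot and the scene stay as the last step left them, time stands still between calls to the robot, and variables do not carry over. Pictures are saved under pics/ and viewed, at most 10 in all, crops included, and the job is handed in when it is done.

Besides the shell and the picture viewer there is one more tool, called after "Emit:" in YAML: its name, and indented under it one key for each argument. apply_moves: Moves the arm, as the interface text tells. Its arguments: {"type":"object","properties":{"moves":{"type":"array","items":{"type":"number"}},"claw":{"type":"number"},"newtons":{"type":"number"}},"required":["moves"]}

```bash
mkdir -p pics; cat > h.py <<'E'
import numpy as np, cv2
from workcell import status, vision, job
def cam(n): 
    d=vision.read_camera(n); return d
def ray(d,uv):
    K=np.array(d["camera_matrix"]);D=np.array(d["dist_coeffs"]);T=np.array(d["camera_from_world"])
    p=cv2.undistortPoints(np.array([[uv]],float),K,D)[0,0]
    R=T[:3,:3];c=-R.T@T[:3,3];r=R.T@np.array([p[0],p[1],1]);return c,r/np.linalg.norm(r)
def atz(d,uv,z):
    c,r=ray(d,uv);return c+r*(z-c[2])/r[2]
def proj(d,P):
    T=np.array(d["camera_from_world"]);rv=cv2.Rodrigues(T[:3,:3])[0]
    return cv2.projectPoints(np.array(P,float).reshape(-1,3),rv,T[:3,3],np.array(d["camera_matrix"]),np.array(d["dist_coeffs"]))[0].reshape(-1,2)
E
python3 - <<'E'
from h import *
import pickle
s={n:cam(n) for n in("top","side")}
pickle.dump(s,open("s0.pkl","wb"))
for n in s: cv2.imwrite(f"pics/{n}0.png",s[n]["image"]); T=np.array(s[n]["camera_from_world"]);print(n,(-T[:3,:3].T@T[:3,3]).round(3),np.array(s[n]["camera_matrix"])[0,0])
print(status.get_state())
E
```

```text
top [ 0.353 -0.     1.204] 433.9428363679076
side [ 0.365 -0.979  0.909] 481.27002567881937
{'clock': 0.1, 'joint_pos': array([ 1.08338667e+00,  3.13913671e-01,  4.50683517e-02,  1.30361212e+00,
       -2.19810533e-05,  1.43122620e+00]), 'qvel': array([-5.99214989e-04, -2.14727761e-03,  3.10501546e-03,  7.82562490e-05,
        8.85128494e-04,  3.73307691e-04]), 'tau': array([ 3.22580447e-03, -4.81726384e+01,  2.99244440e+01,  1.27508288e-02,
       -9.73897613e-05,  1.96442994e-05]), 'tcp_pos': array([0.19575398, 0.54010272, 0.20379479]), 'orientation': array([-2.45672661e-04,  1.73044229e-01,  9.84913704e-01, -7.93467872e-04]), 'wrist_force': array([ 0.21989939, -0.30997219,  0.28707127]), 'ft_torque': array([0.01367522, 0.00328123, 0.01730202]), 'grip_force': 0.0, 'finger_gap': 0.08543673058362186}
```

View pics/top0.png

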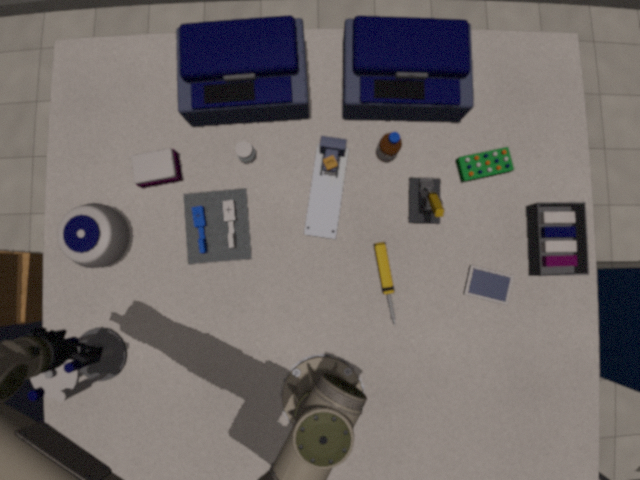

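View pics/side0.png

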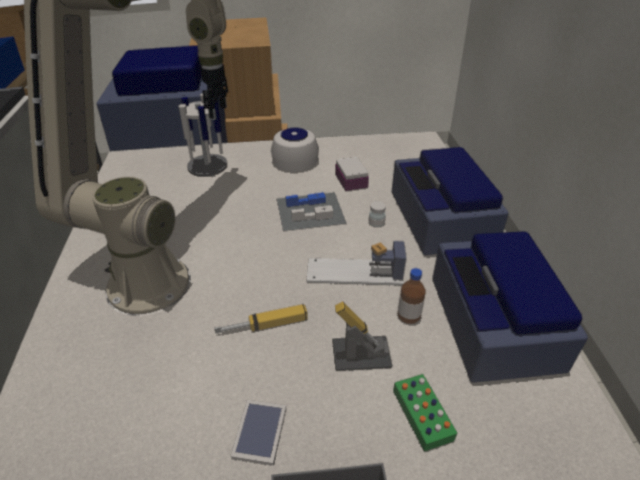

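Seen from the top camera, the mat is at (218,226), with the blue block at (200,228) and the white at (230,222). The stop is at (328,185) with its brass head at (331,162). There are two yellow drivers: one loose on the bench at (385,280), clearly larger, and a smaller one in the sloping rest at (430,203). The one in the rest fits. I'll confirm it in an enlarged crop.

```bash
python3 - <<'E'
from h import *
import pickle
s=pickle.load(open("s0.pkl","rb"))
def crop(n,x,y,w,h,W,H):
    return cv2.resize(s[n]["image"][y:y+h,x:x+w],(W,H),interpolation=cv2.INTER_CUBIC)
# scale 5 top mat 80x60 ; stop 80x115?; 
M=np.zeros((600,800,3),np.uint8)
M[0:300,0:320]=crop("top",182,187,64,60,320,300)
M[0:300,320:520]=crop("top",300,130,50,75,200,300)
M[0:300,520:800]=crop("top",402,172,56,60,280,300)
M[300:600,0:280]=crop("side",275,185,70,75,280,300)
M[300:600,280:540]=crop("side",360,235,52,60,260,300)
M[300:600,540:800]=crop("side",328,295,65,75,260,300)
cv2.imwrite("pics/m.png",M)
E
```

```text
(no output)
```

View pics/m.png

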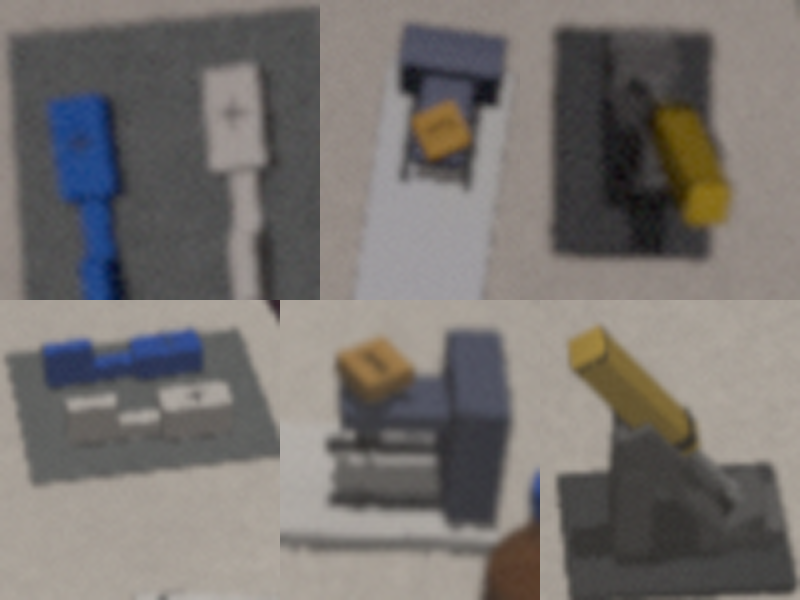

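The crop confirms that the small driver leans in the rest with its handle end at top (439,212). The blue block's mark is at about (198,216) and its tab at (202,243). The brass head is at (330.5,162).

```bash
python3 - <<'E'
from h import *
import pickle
s=pickle.load(open("s0.pkl","rb"));t=s["top"];d=s["side"]
f=lambda n,uv,z:print(n,atz(t,uv,z).round(4))
f("mark",(198.2,215.6),.027);f("tab",(202.2,243),.039);f("blk front",(197.8,206.3),.027)
f("head",(300+121/4,130+130/4),.0965)
for n,c in (("colL",(407,27)),("colR",(505,37))): f(n,(300+(c[0]-320)/4,130+c[1]/4),.092)
f("plateNearL",(306,235),.012);f("plateNearR",(335,238),.012)
for c in ((558,28),(712,34),(712,256),(556,254)): f("rest",(402+(c[0]-520)/5,172+c[1]/5),.008)
for c in ((8,36),(320,8)): f("mat",(182+c[0]/5,187+c[1]/5),.003)
f("matnear",(188.5,264),.003);f("matnear",(251,260),.003)
def tri(u,v):
    c1,r1=ray(t,u);c2,r2=ray(d,v)
    A=np.stack([r1,-r2],1);x=np.linalg.lstsq(A,c2-c1,rcond=None)[0];return ((c1+x[0]*r1+c2+x[1]*r2)/2).round(4),np.linalg.norm(c1+x[0]*r1-c2-x[1]*r2).round(4)
print("handle end",tri((402+(707-520)/5,172+202/5),(328+(588-540)/4,295+(350-300)/4)))
print("head",tri((330.2,162.5),(360+95/5,235+65/5)))
w=cam("wrist");T=np.array(w["camera_from_world"]);st=status.get_state()
print("wristcam",(-T[:3,:3].T@T[:3,3]).round(4),T[:3,:3].round(3),np.array(w["camera_matrix"]).round(0),st["tcp_pos"])
from scipy.spatial.transform import Rotation as R
q=st["orientation"];print(R.from_quat(q[[1,2,3,0]]).as_matrix().round(3))
E
```

```text
mark [0.5    0.3324 0.027 ]
tab [0.4238 0.3178 0.039 ]
blk front [0.5257 0.3336 0.027 ]
head [ 0.6243 -0.0305  0.0965]
colL [ 0.6945 -0.0095  0.092 ]
colR [ 0.6869 -0.0736  0.092 ]
plateNearL [0.443  0.0375 0.012 ]
plateNearR [ 0.4335 -0.0422  0.012 ]
rest [ 0.6003 -0.2549  0.008 ]
rest [ 0.5962 -0.3424  0.008 ]
rest [ 0.4706 -0.3377  0.008 ]
rest [ 0.4729 -0.2497  0.008 ]
mat [0.5644 0.3812 0.003 ]
mat [0.5767 0.2043 0.003 ]
matnear [0.368  0.3663 0.003 ]
matnear [0.3767 0.1912 0.003 ]
handle end (array([ 0.4831, -0.2927,  0.162 ]), np.float64(0.0023))
head (array([ 0.6269, -0.0306,  0.0922]), np.float64(0.0032))
wristcam [0.1355 0.5637 0.3716] [[ 0.34   0.94  -0.001]
 [ 0.909 -0.328  0.258]
 [ 0.242 -0.088 -0.966]] [[338.   0. 321.]
 [  0. 338. 236.]
 [  0.   0.   1.]] [0.19577085 0.540188   0.20390358]
[[-0.94   0.341 -0.001]
 [ 0.341  0.94  -0.001]
 [ 0.    -0.001 -1.   ]]
```

Emit:
apply_moves:
  moves: [8.84, -8.84, -2.2, 0, 0, 0.48, 8.84, -8.84, -2.2, 0, 0, 0.48, 8.84, -8.84, -2.2, 0, 0, 0.48, 8.84, -8.84, -2.2, 0, 0, 0.48, 8.84, -8.84, -2.2, 0, 0, 0.48, 8.84, -8.84, -2.2, 0, 0, 0.48, 8.84, -8.84, -2.2, 0, 0, 0.48, 8.84, -8.84, -2.2, 0, 0, 0.48, 8.84, -8.84, -2.2, 0, 0, 0.48, 8.84, -8.84, -2.2, 0, 0, 0.48, 8.84, -8.84, -2.2, 0, 0, 0.48]
  claw: 50
  newtons: 40

```text
clock: 1.07
tcp_pos: [0.4167, 0.3194, 0.1494]
orientation: [-0.0, -0.066, 0.998, 0.0]
wrist_force: [0.3, -0.2, 0.4]
finger_gap: 0.0431
grip_force: 0.0
```

```bash
python3 - <<'E'
from h import *
import pickle
w=cam("wrist");pickle.dump(w,open("w1.pkl","wb"));cv2.imwrite("pics/w1.png",w["image"])
# blue segmentation -> contours on top plane
im=w["image"].astype(int);m=((im[...,0]>im[...,2]+50)&(im[...,0]>im[...,1]+30)).astype(np.uint8)
n,l,st,c=cv2.connectedComponentsWithStats(m)
for i in range(1,n):
    if st[i,4]>200: print(st[i],c[i].round(1),atz(w,c[i],.027).round(4))
E
```

```text
[ 309  205   32  130 2752] [324.5 281.4] [0.4723 0.3316 0.027 ]
```

View pics/w1.png

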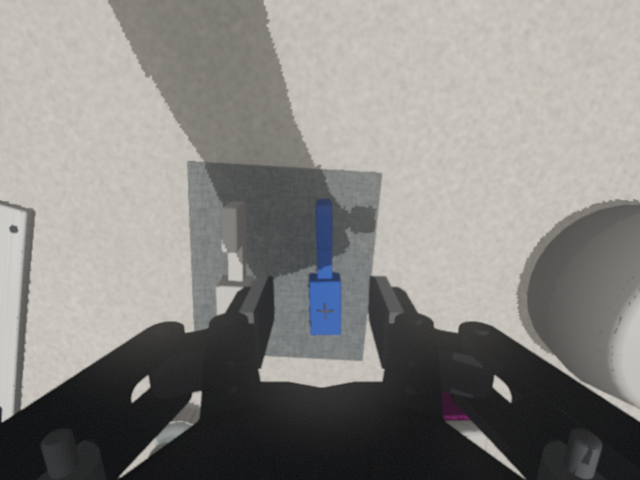

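The wrist view shows the blue block with its mark at (325,310). The tab's end is at (324,199) and its front edge lies near (324,240). The white block is to the left at (232,260).

```bash
python3 - <<'E'
from h import *
import pickle
w=pickle.load(open("w1.pkl","rb"));im=w["image"].astype(int);m=((im[...,0]>im[...,2]+50)&(im[...,0]>im[...,1]+30))
for v in (200,205,212,222,232,240,255,270,276,280,300,320,330):
    x=np.where(m[v,280:360])[0]+280
    if len(x): print(v,x.min(),x.max(),im[v,(x.min()+x.max())//2], atz(w,((x.min()+x.max())/2,v),.039)[:2].round(4),atz(w,((x.min()+x.max())/2,v),.027)[:2].round(4))
print("mark",atz(w,(325,310.5),.027))
E
```

```text
205 317 329 [107  67  51] [0.4    0.3203] [0.402  0.3207]
212 317 330 [116  72  51] [0.4058 0.3215] [0.4081 0.322 ]
222 317 330 [116  70  50] [0.4143 0.3227] [0.4169 0.3231]
232 317 331 [114  68  48] [0.4228 0.3243] [0.4258 0.3248]
240 317 331 [113  67  45] [0.4298 0.3252] [0.4331 0.3258]
255 318 330 [116  69  49] [0.4432 0.327 ] [0.447  0.3277]
270 317 331 [180 108  66] [0.4568 0.3289] [0.4613 0.3296]
276 316 333 [180 107  65] [0.4623 0.3301] [0.467  0.3308]
280 311 338 [97 58 40] [0.4661 0.3306] [0.4709 0.3314]
300 310 340 [179 106  63] [0.4851 0.3336] [0.4908 0.3345]
320 310 340 [177 106  69] [0.5048 0.3363] [0.5113 0.3373]
330 310 340 [178 106  68] [0.5149 0.3377] [0.5219 0.3388]
mark [0.5014795  0.33598096 0.027     ]
```

Emit:
apply_moves:
  moves: [0.07, 0.16, -3, 0, 0, 0.018, 0.07, 0.16, -5.42, 0, 0, 0.018, 0.07, 0.16, -5.42, 0, 0, 0.018, 0.07, 0.16, -5.42, 0, 0, 0.018, 0.07, 0.16, -5.42, 0, 0, 0.018, 0.07, 0.16, -5.42, 0, 0, 0.018]

```text
clock: 1.62
tcp_pos: [0.4183, 0.3246, 0.015]
orientation: [-0.0, -0.076, 0.997, 0.0]
wrist_force: [0.3, 0.5, 1.2]
finger_gap: 0.0428
grip_force: 0.0
```

Emit:
apply_moves:
  moves: [0, 0, 0, 0, 0, 0, 0, 0, 0, 0, 0, 0, 0, 0, 0, 0, 0, 0, 0, 0, 0, 0, 0, 0, 0, 0, 0, 0, 0, 0, 0, 0, 0, 0, 0, 0]
  claw: 0
  newtons: 40

```text
clock: 2.12
tcp_pos: [0.4191, 0.3237, 0.0147]
orientation: [0.0, -0.075, 0.997, 0.0]
wrist_force: [-0.2, -0.7, 0.1]
finger_gap: -0.0001
grip_force: 0.0
```

```bash
python3 - <<'E'
from h import *
import pickle
w=cam("wrist");pickle.dump(w,open("w2.pkl","wb"))
t=cam("top")
cv2.imwrite("pics/w2.png",np.hstack([cv2.resize(w["image"][150:480,160:480],(400,412)),cv2.resize(t["image"][180:280,160:257],(400,412))]))
E
```

```text
(no output)
```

View pics/w2.png

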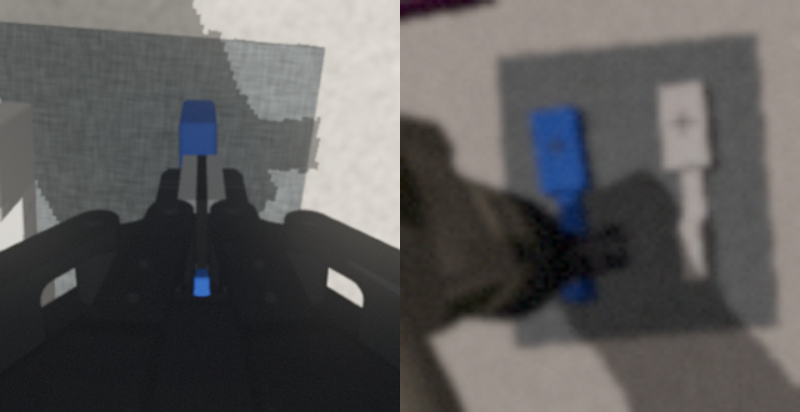

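```bash
python3 - <<'E'
from h import *
import pickle
from scipy.spatial.transform import Rotation as Rr
s=status.get_state();print(s["finger_gap"],s["grip_force"],s["tcp_pos"],s["clock"])
w=pickle.load(open("w2.pkl","rb"))
R=Rr.from_quat(s["orientation"][[1,2,3,0]]).as_matrix();p=s["tcp_pos"]
print(R.round(3))
def c(P): q=proj(w,P);return ((q-[160,150])*1.25).round(0).tolist()
for z in(.039,.015,.003):
  for dx in (-.02,-.011,0,.011,.02): 
    print(z,dx,c([p[0]+dx,p[1]+.15*dx,z]),end=' ')
  print()
print("blockface",c([.4184+.055,.3234+.008,.027]),"7mm left/right tab",c([[.40,.3136,.039],[.40,.3276,.039]]))
E
```

```text
-3.814341939930717e-05 0.0 [0.41882719 0.3235484  0.01429931] 2.2167
[[-0.989 -0.149  0.   ]
 [-0.149  0.989  0.   ]
 [-0.     0.    -1.   ]]
0.039 -0.02 [[198.0, 122.0]] 0.039 -0.011 [[198.0, 146.0]] 0.039 0 [[198.0, 174.0]] 0.039 0.011 [[198.0, 202.0]] 0.039 0.02 [[198.0, 224.0]] 
0.015 -0.02 [[198.0, 105.0]] 0.015 -0.011 [[198.0, 126.0]] 0.015 0 [[198.0, 151.0]] 0.015 0.011 [[198.0, 175.0]] 0.015 0.02 [[198.0, 195.0]] 
0.003 -0.02 [[198.0, 98.0]] 0.003 -0.011 [[198.0, 118.0]] 0.003 0 [[198.0, 141.0]] 0.003 0.011 [[198.0, 164.0]] 0.003 0.02 [[198.0, 183.0]] 
blockface [[197.0, 282.0]] 7mm left/right tab [[178.0, 122.0], [217.0, 128.0]]
```

Emit:
apply_moves:
  moves: [0, 0, 0.8, 0, 0, 0, 0, 0, 1.6, 0, 0, 0, 0, 0, 1.6, 0, 0, 0, 0, 0, 1.6, 0, 0, 0]

```text
clock: 2.55
tcp_pos: [0.4198, 0.3241, 0.0551]
orientation: [0.001, -0.075, 0.997, 0.001]
wrist_force: [0.8, -0.5, -0.3]
finger_gap: 0.0001
grip_force: 0.0
```

```bash
python3 - <<'E'
from h import *
import pickle
w=cam("wrist");t=cam("side");pickle.dump((w,t),open("w3.pkl","wb"))
cv2.imwrite("pics/w3.png",np.hstack([cv2.resize(w["image"][150:480,160:480],(400,412)),cv2.resize(t["image"][165:245,265:343],(400,412),interpolation=cv2.INTER_CUBIC)]))
E
```

```text
(no output)
```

View pics/w3.png

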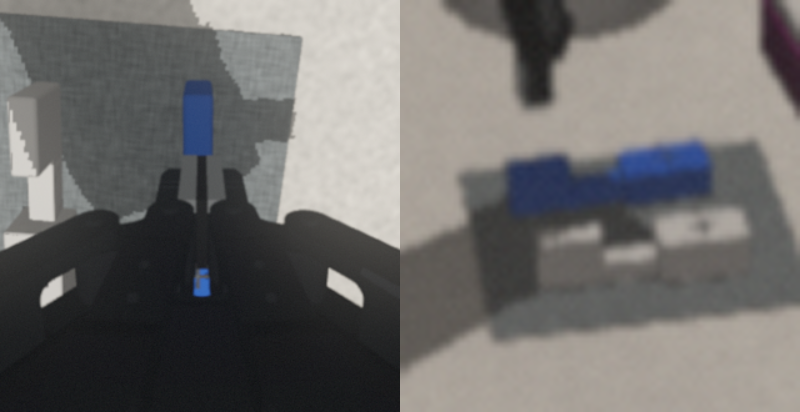

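```bash
python3 - <<'E'
from h import *
import pickle
w,t=pickle.load(open("w3.pkl","rb"))
f=lambda P:((proj(t,P)-[265,165])*[400/78,412/80]+[400,0]).round(0).tolist()
for z in (.047,.06,.08,.1): print(z,f([.4198,.3241,z]))
print("tab",f([.4184,.3234,.039]),"mark",f([.5015,.336,.027]))
g=lambda P:((proj(w,P)-[160,150])*1.25).round(0).tolist()
for z in (.047,.06,.08,.1): print(z,g([.4198,.3241,z]))
E
```

```text
0.047 [[536.0, 147.0]]
0.06 [[535.0, 130.0]]
0.08 [[534.0, 103.0]]
0.1 [[532.0, 75.0]]
tab [[534.0, 158.0]] mark [[663.0, 154.0]]
0.047 [[198.0, 145.0]]
0.06 [[198.0, 156.0]]
0.08 [[198.0, 176.0]]
0.1 [[198.0, 202.0]]
```

The fingers closed above the tab. Both the side and wrist views put the fingertips about 25 mm above the reported TCP, not 8 mm ahead of it. I'll reopen and go lower in watched steps.

Emit:
apply_moves:
  moves: [-0.04, -0.02, -1, 0, 0, 0, -0.04, -0.02, -1.62, 0, 0, 0, -0.04, -0.02, -1.9, 0, 0, 0, -0.04, -0.02, -2.0, 0, 0, 0, -0.04, -0.02, -2.0, 0, 0, 0]
  claw: 50

```text
clock: 3.07
tcp_pos: [0.4169, 0.3226, 0.0031]
orientation: [-0.001, -0.075, 0.997, -0.0]
wrist_force: [0.1, -0.3, 1.1]
finger_gap: 0.0429
grip_force: 0.0
```

Emit:
apply_moves:
  moves: [0, 0, -0.3, 0, 0, 0, 0, 0, -0.5, 0, 0, 0, 0, 0, -0.5, 0, 0, 0]

```text
clock: 3.32
tcp_pos: [0.4175, 0.3229, -0.009]
orientation: [-0.0, -0.075, 0.997, -0.0]
wrist_force: [-0.1, -1.0, -0.5]
finger_gap: 0.0426
grip_force: 0.0
```

```bash
python3 - <<'E'
from h import *
import pickle
t=cam("side")
cv2.imwrite("pics/w4.png",cv2.resize(t["image"][165:245,265:343],(400,412),interpolation=cv2.INTER_CUBIC))
print(status.get_state()["tcp_pos"],status.get_state()["wrist_force"])
E
```

```text
[ 0.41753925  0.32299476 -0.00865311] [-0.90491272 -0.48161738  0.5407414 ]
```

View pics/w4.png

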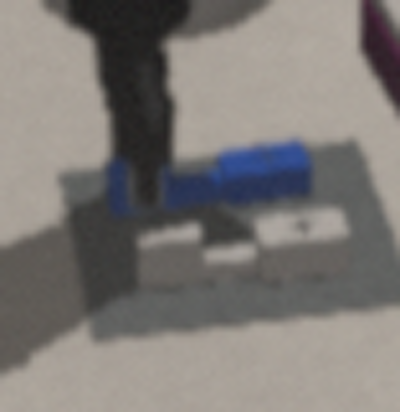

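The side view shows the fingers straddling the tab, the near one in front of it at (148,190) with its tip near the mat. Now I'll close.

Emit:
apply_moves:
  moves: [0, 0, 0, 0, 0, 0, 0, 0, 0, 0, 0, 0, 0, 0, 0, 0, 0, 0, 0, 0, 0, 0, 0, 0, 0, 0, 0, 0, 0, 0]
  claw: 0
  newtons: 50

```text
clock: 3.78
tcp_pos: [0.4182, 0.3233, -0.0078]
orientation: [0.001, -0.075, 0.997, 0.0]
wrist_force: [-0.5, -1.0, 5.0]
finger_gap: 0.0127
grip_force: 49.7
```

```bash
python3 - <<'E'
from h import *
t=pickle=None
d=cam("side");f=lambda P:((proj(d,P)-[265,165])*[400/78,412/80]).round(0).tolist()
for z in (.003,.01,.02): print(z,f([.4175,.323-.025,z]))
from scipy.spatial.transform import Rotation as R
s=status.get_state();print(s["tcp_pos"],s["finger_gap"],s["grip_force"])
E
```

```text
0.003 [[138.0, 228.0]]
0.01 [[137.0, 219.0]]
0.02 [[137.0, 206.0]]
[ 0.41820982  0.32330145 -0.00783294] 0.012969241812376861 49.7677606344223
```

Emit:
apply_moves:
  moves: [0, 0, 1, 0, 0, 0, 0, 0, 2.4, 0, 0, 0, 0.1, -1.3, 2.4, 0, 0, -0.03, 0.2, -2.6, 2.4, 0, 0, -0.06, 0.3, -3.9, 2.4, 0, 0, -0.09, 0.4, -5.2, 2.4, 0, 0, -0.12, 0.5, -6.5, 2.4, 0, 0, -0.15, 0.6, -7.8, 2.4, 0, 0, -0.18, 0.7, -9.1, 2.4, 0, 0, -0.21, 0.8, -10.4, 2.4, 0, 0, -0.24, 0.9, -11.7, 2.4, 0, 0, -0.27, 0.98, -12.6, 2.4, 0, 0, -0.29, 0.98, -13.1, 2.4, 0, 0, -0.29, 0.98, -13.13, 2.4, 0, 0, -0.29, 0.98, -13.13, 2.4, 0, 0, -0.29]

```text
clock: 5.08
tcp_pos: [0.4419, -0.0056, 0.0513]
orientation: [-0.0, 0.071, 0.997, 0.0]
wrist_force: [0.4, -0.0, -1.3]
finger_gap: 0.0126
grip_force: 49.3
```

```bash
python3 - <<'E'
from h import *
import pickle
w=cam("wrist");s=cam("side");t=cam("top");pickle.dump((w,s,t),open("w5.pkl","wb"))
st=status.get_state();print(st["tcp_pos"],st["finger_gap"],st["orientation"])
cv2.imwrite("pics/w5.png",np.vstack([w["image"],]))
E
```

```text
[ 0.44185396 -0.00426968  0.0514267 ] 0.012870090623897578 [-3.17530355e-04  6.92892290e-02  9.97596528e-01  2.63848492e-04]
```

View pics/w5.png

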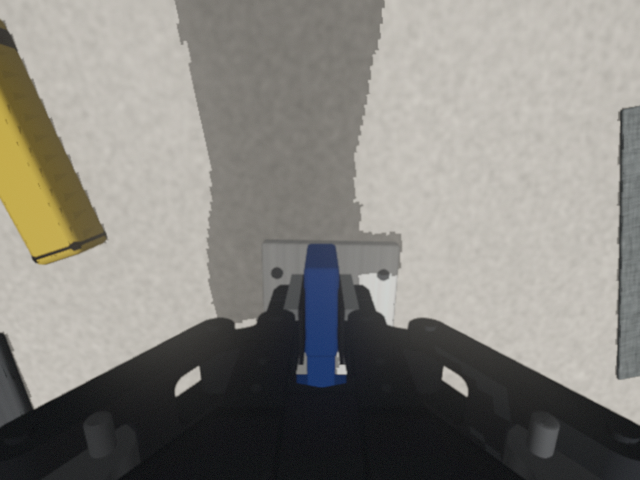

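The wrist view shows the plate's near end with corners at (263,240) and (401,239) and holes at (277,272) and (383,275). The block is held between the fingers with its tab end at (321,244).

```bash
python3 - <<'E'
from h import *
import pickle
w,s,t=pickle.load(open("w5.pkl","rb"))
a=atz(w,(263,240.5),.012)[:2];b=atz(w,(400.5,240),.012)[:2];h1=atz(w,(277,272.5),.012)[:2];h2=atz(w,(383.5,274.5),.012)[:2]
print(a,b,np.linalg.norm(a-b),h1,h2,np.linalg.norm(h1-h2))
for p,q in((a,b),(h1,h2)):
    d=(q-p)/np.linalg.norm(q-p);print("yaw",np.degrees(np.arctan2(-d[0],d[1])))
# held block pose: tab end back edge at z
st=status.get_state();zt=None
# brass head in top & side images
for n,im in(("top",t),("side",s)):
    I=im["image"];hsv=cv2.cvtColor(I,cv2.COLOR_BGR2HSV)
    u0,v0,du=(330,162,14) if n=="top" else (379,250,14)
    H=hsv[v0-du:v0+du,u0-du:u0+du]
    m=((H[...,0]>8)&(H[...,0]<25)&(H[...,1]>120)).astype(np.uint8)
    ys,xs=np.where(m);print(n,m.sum(),xs.mean()+u0-du,ys.mean()+v0-du,xs.min()+u0-du,xs.max()+u0-du,ys.min()+v0-du,ys.max()+v0-du)
    if n=="top":
        print(atz(im,(xs.mean()+u0-du,ys.mean()+v0-du),.0945)); r=cv2.minAreaRect(np.stack([xs,ys],1).astype(np.float32));print(r)
        for y in range(H.shape[0]): print(''.join('%4d'%I[v0-du+y,u0-du+x,2] if m[y,x] else '   .' for x in range(5,26)))
E
```

```text
[ 0.43084982 -0.03970051] [0.44285247 0.04698624] 0.08751374977010914 [ 0.45348148 -0.03464961] [0.46468912 0.03407623] 0.06963370530502969
yaw -7.883054840526188
yaw -9.262125286113488
top 126 329.8492063492063 162.5873015873016 323 336 156 169
[ 0.62453779 -0.0294683   0.0945    ]
((14.000000953674316, 14.500001907348633), (11.161048889160156, 11.423661231994629), 66.80140686035156)
   .   .   .   .   .   .   .   .   .   .   .   .   .   .   .   .   .   .   .   .   .
   .   .   .   .   .   .   .   .   .   .   .   .   .   .   .   .   .   .   .   .   .
   .   .   .   .   .   .   .   .   .   .   .   .   .   .   .   .   .   .   .   .   .
   .   .   .   .   .   .   .   .   .   .   .   .   .   .   .   .   .   .   .   .   .
   .   .   .   .   .   .   .   .   .   .   .   .   .   .   .   .   .   .   .   .   .
   .   .   .   .   .   .   .   .   .   .   .   .   .   .   .   .   .   .   .   .   .
   .   .   .   .   .   .   .   .   .   .   .   .   .   .   .   .   .   .   .   .   .
   .   .   .   .   .   .   .   .   .   .   .   .   .   .   .   .   .   .   .   .   .
   .   .   .   .   .   .   .   .
[... 1029 characters left out ...]
104   .   .   .   .   .   .   .   .   .   .
   .   .   .   .   .   . 102 101  93   .   .   .   .   .   .   .   .   .   .   .   .
   .   .   .   .   .   .   .   .   .   .   .   .   .   .   .   .   .   .   .   .   .
   .   .   .   .   .   .   .   .   .   .   .   .   .   .   .   .   .   .   .   .   .
   .   .   .   .   .   .   .   .   .   .   .   .   .   .   .   .   .   .   .   .   .
   .   .   .   .   .   .   .   .   .   .   .   .   .   .   .   .   .   .   .   .   .
   .   .   .   .   .   .   .   .   .   .   .   .   .   .   .   .   .   .   .   .   .
   .   .   .   .   .   .   .   .   .   .   .   .   .   .   .   .   .   .   .   .   .
side 66 378.45454545454544 247.87878787878788 373 384 244 251
```

```bash
python3 - <<'E'
from h import *
import pickle
t=pickle.load(open("s0.pkl","rb"))["top"];I=t["image"][125:245,295:360]
g=cv2.cvtColor(I,cv2.COLOR_BGR2HSV)
print("plate",g[80,28],"table",g[80,5],g[110,60])
# side edges: per row, gradient extrema of saturation/value
v=cv2.GaussianBlur(I,(3,3),0).astype(float)
L=[];Rr=[]
for r in range(50,105):
    row=v[r].mean(1); gr=np.gradient(row)
    a=np.argmax(gr[3:30])+3; b=np.argmin(gr[25:58])+25
    def sub(k,s):
        y=s*gr[k-1:k+2]; return k+0.5*(y[0]-y[2])/(y[0]-2*y[1]+y[2])
    L.append(atz(t,(295+sub(a,1),125+r),.012)[:2]);Rr.append(atz(t,(295+sub(b,-1),125+r),.012)[:2])
for E in (L,Rr):
    E=np.array(E); 
    for _ in range(4):
        p=np.polyfit(E[:,0],E[:,1],1);e=abs(np.polyval(p,E[:,0])-E[:,1]);E=E[e<max(.003,np.median(e)*2)]
    print("yaw",np.degrees(np.arctan(p[0])),"y at .5,.6245",np.polyval(p,[.5,.6245]),len(E),e.max())
E
```

```text
plate [140   5 159] table [ 13  28 147] [ 16  27 144]
yaw -9.398282116933776 y at .5,.6245 [0.03475547 0.01414847] 49 0.0012935702045498605
yaw -8.73007445240139 y at .5,.6245 [-0.05208743 -0.07120549] 46 0.0011851172167954283
```

Emit:
apply_moves:
  moves: [0.8, -0.02, -0.4, 0, 0, -0.018, 1.61, -0.04, -1.0, 0, 0, -0.018, 1.61, -0.04, -1.6, 0, 0, -0.018, 1.61, -0.04, -1.98, 0, 0, -0.018, 1.61, -0.04, -1.98, 0, 0, -0.018, 1.61, -0.04, -1.98, 0, 0, -0.018]

```text
clock: 5.73
tcp_pos: [0.4813, -0.0051, 0.0016]
orientation: [-0.001, 0.078, 0.997, 0.0]
wrist_force: [-0.7, 0.3, -0.3]
finger_gap: 0.0129
grip_force: 50.6
```

Emit:
apply_moves:
  moves: [0, 0, -0.04, 0, 0, 0, 0, 0, -0.04, 0, 0, 0]

```text
clock: 5.9
tcp_pos: [0.4819, -0.0057, 0.0011]
orientation: [-0.0, 0.079, 0.997, 0.0]
wrist_force: [-0.8, -0.2, -1.9]
finger_gap: 0.0131
grip_force: 50.6
```

Emit:
apply_moves:
  moves: [0.3, -0.05, 0, 0, 0, 0, 0.6, -0.095, 0, 0, 0, 0, 0.9, -0.14, 0, 0, 0, 0, 1.2, -0.19, 0, 0, 0, 0, 1.2, -0.19, 0, 0, 0, 0]

```text
clock: 6.32
tcp_pos: [0.5153, -0.0116, 0.0015]
orientation: [0.001, 0.079, 0.997, -0.0]
wrist_force: [0.8, 0.5, -1.0]
finger_gap: 0.0129
grip_force: 50.6
```

```bash
python3 - <<'E'
from h import *
import pickle
s=cam("side");t=cam("top");pickle.dump((s,t),open("w6.pkl","wb"))
a=s["image"][225:300,320:420];b=t["image"][120:220,290:370]
cv2.imwrite("pics/w6.png",np.hstack([cv2.resize(a,(480,360),interpolation=cv2.INTER_CUBIC),cv2.resize(b,(288,360),interpolation=cv2.INTER_CUBIC)]))
im=t["image"].astype(int);m=(im[...,0]>im[...,2]+40)&(im[...,0]>im[...,1]+25);ys,xs=np.where(m[140:240,290:370]);print(len(xs))
if len(xs): print(xs.min()+290,xs.max()+290,ys.min()+140,ys.max()+140)
print(status.get_state()["tcp_pos"])
E
```

```text
0
[ 0.5129388  -0.01105093  0.00099007]
```

Emit:
apply_moves:
  moves: [0.4, -0.065, 0, 0, 0, 0, 0.8, -0.13, 0, 0, 0, 0, 1.1, -0.18, 0, 0, 0, 0, 1.19, -0.19, 0, 0, 0, 0, 1.19, -0.19, 0, 0, 0, 0]

```text
clock: 6.83
tcp_pos: [0.5426, -0.0157, 0.001]
orientation: [-0.0, 0.079, 0.997, 0.0]
wrist_force: [0.2, -0.4, -1.9]
finger_gap: 0.0129
grip_force: 50.6
```

```bash
python3 - <<'E'
from h import *
import pickle
s=cam("side");w=cam("wrist");pickle.dump((s,w),open("w7.pkl","wb"))
im=s["image"].astype(int);m=((im[...,0]>im[...,2]+30)&(im[...,0]>im[...,1]+20)).astype(np.uint8)
n,l,st,c=cv2.connectedComponentsWithStats(m[230:310,300:410])
for i in range(1,n): print(st[i]+[300,230,0,0,0],c[i]+[300,230])
S=np.array([.6245,-.029]);ux=np.array([.9877,-.1564]);uy=np.array([.1564,.9877])
P=lambda x,y,z:[*(S+ux*x+uy*y),z]
print("proj front-right bottom,top; back-right top,bottom; tab corners", proj(s,[P(.026,-.015,.012),P(.026,-.015,.036),P(-.03,-.015,.036),P(-.03,-.015,.012),P(-.104,-.007,.048),P(-.104,-.007,.012),P(-.064,-.007,.048)]).round(1).tolist())
cv2.imwrite("pics/w7.png",cv2.resize(np.ascontiguousarray(s["image"][230:300,310:420]),(786,500),interpolation=cv2.INTER_CUBIC))
E
```

```text
[339 260  47  13 331] [366.67371601 267.13595166]
proj front-right bottom,top; back-right top,bottom; tab corners [[385.1, 274.2], [385.8, 267.7], [365.0, 267.1], [364.4, 273.7], [337.6, 261.1], [337.3, 270.9], [352.4, 261.5]]
```

View pics/w7.png

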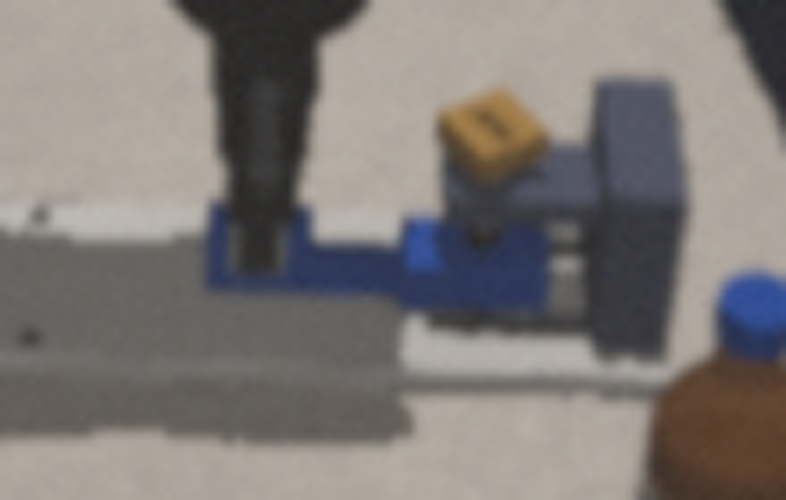

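The side view shows the block under the foot in the rails. Its front is at px 386.7 and its back at 366.5, with the foot near px 378. The slot lies diagonally across the brass head.

```bash
python3 - <<'E'
from h import *
import pickle
s,w=pickle.load(open("w7.pkl","rb"))
S=np.array([.6245,-.029]);ux=np.array([.9877,-.1564]);uy=np.array([.1564,.9877])
P=lambda x,y,z:[*(S+ux*x+uy*y),z]
f=lambda p:((proj(s,p)-[310,230])*[786/110,500/70]).round(0).tolist()
print("foot",f(P(0,0,.04)),"headtop",f(P(0,0,.097)),"armfront corners",f([P(-.017,-.017,.058),P(-.017,-.017,.074),P(.04,-.017,.058),P(.04,-.017,.074)]))
print("col",f([P(.04,-.045,.012),P(.07,-.045,.012),P(.04,-.045,.092),P(.07,-.045,.092),P(.04,.045,.092),P(.07,.045,.092),P(.07,.017,.092)]))
I=s["image"];h=cv2.cvtColor(I,cv2.COLOR_BGR2HSV)
m=(h[...,0]>8)&(h[...,0]<25)&(h[...,1]>120);m=m[235:262,365:395];ys,xs=np.where(m);print(xs.min()+365,xs.max()+365,ys.min()+235,ys.max()+235)
E
```

```text
foot [[471.0, 233.0]] headtop [[482.0, 117.0]] armfront corners [[431.0, 226.0], [434.0, 194.0], [585.0, 230.0], [589.0, 197.0]]
col [[579.0, 372.0], [659.0, 374.0], [599.0, 211.0], [683.0, 213.0], [581.0, 54.0], [660.0, 56.0], [667.0, 103.0]]
372 384 244 253
```

Emit:
apply_moves:
  moves: [0.06, -0.01, 0, 0, 0, 0, 0.06, -0.01, -0.02, 0, 0, 0, 0.06, -0.01, -0.03, 0, 0, 0]

```text
clock: 7.18
tcp_pos: [0.5435, -0.0159, 0.0004]
orientation: [-0.0, 0.079, 0.997, 0.0]
wrist_force: [-0.3, -0.5, 2.5]
finger_gap: 0.013
grip_force: 51.0
```

Emit:
apply_moves:
  moves: [0, 0, 0, 0, 0, 0, 0, 0, 0, 0, 0, 0, 0, 0, 0, 0, 0, 0, 0, 0, 1, 0, 0, 0, 0, 0, 2.5, 0, 0, 0, -0.4, 0, 4, 0, 0, 0, -0.8, 0, 5.5, 0, 0, 0, -0.8, 0, 6, 0, 0, 0, -0.8, 0, 6, 0, 0, 0]
  claw: 50

```text
clock: 7.93
tcp_pos: [0.5263, -0.0164, 0.1552]
orientation: [0.004, 0.079, 0.997, -0.0]
wrist_force: [0.7, -0.2, -0.0]
finger_gap: 0.0427
grip_force: 0.0
```

```bash
python3 - <<'E'
from h import *
import pickle
w=cam("wrist");pickle.dump(w,open("w8.pkl","wb"));I=w["image"];h=cv2.cvtColor(I,cv2.COLOR_BGR2HSV)
m=((h[...,0]>8)&(h[...,0]<25)&(h[...,1]>120)).astype(np.uint8)
n,l,st,c=cv2.connectedComponentsWithStats(m)
for i in range(1,n):
    if st[i,4]>60: print("brass",st[i],c[i].round(1))
im=I.astype(int);m=((im[...,0]>im[...,2]+50)&(im[...,0]>im[...,1]+30)).astype(np.uint8)
n,l,st,c=cv2.connectedComponentsWithStats(m)
for i in range(1,n):
    if st[i,4]>60: print("blue",st[i],c[i].round(1),atz(w,c[i],.048).round(4))
S=np.array([.6245,-.029]);ux=np.array([.9877,-.1564])
print("pred head",proj(w,[*S,.0955]),"grip",proj(w,[*(S-.084*ux),.048]))
E
```

```text
brass [  54    0   87  121 4591] [99.1 56.2]
brass [114 115  29  13 159] [127.4 121. ]
brass [300 346  51  40 942] [324.9 365.4]
brass [126 407  65  64 997] [164.2 436.7]
blue [317 280  15  14 184] [324.  287.2] [ 0.5829 -0.021   0.048 ]
blue [309 296  31  16 464] [324.  303.1] [ 0.5981 -0.0234  0.048 ]
pred head [[322.62716081 362.50693689]] grip [[322.4475183  241.67626152]]
```

```bash
python3 - <<'E'
from h import *
import pickle
w=pickle.load(open("w8.pkl","rb"));I=w["image"]
for v in range(342,392,2): print(v,' '.join('%3d'%I[v,u,2] for u in range(294,358,2)))
E
```

```text
342 188 187 183 107  87  74  67  73  72  76  83  87  88  87  89  89  88 119 151 116  87  87  72  88  96  83  85 138 187 189 190 191
344 187 187 184 115  87  76  68  73  79  86  88  86  86  87  87 105 142 164 173 156  97  87  83  74  74  78  83 153 189 189 190 190
346 189 189 185 123  85  79  76  84  88  87  87  88  87  98 142 165 170 171 170 168 142  93  86  80  73  79  85 161 190 190 189 190
348 143 143 138  98  85  88  88  89  87  87  87  92 125 159 170 172 171 169 167 170 170 121  89  86  76  77  84 122 145 152 164 184
350  61  59  63  79  89  88  86  88  88  91 120 157 170 171 170 169 167 169 171 173 173 166 111  87  82  75  81  70  63  65  67 129
352  59  60  66  84  86  85  88  87 105 147 168 172 172 171 168 168 171 173 174 173 173 175 155  96  88  79  65  64  60  62  62  90
354  59  60  67  86  87  87 103 144 165 171 171 171 168 167 171 172 174 173 168 159 166 176 174 139  87  85  70  60  60  60  61  70
356  59  62  70  82  94 131 163 171 171 172 169 167 171 174 173 174 170 164 165 168 157 169 175 169 118  86  83  65  62  63  60  61
358  62  59  78 124 159 171 172 171 169 167 
[... 1499 characters left out ...]
  95  97  86  57  56  57  55  54  54  54
382  51  52  55  54  55  57  81  94  99  95 106 153 170 172 173 173 165 132 102  97  98  96  97  98  85  56  54  50  49  48  42  42
384  43  43  45  44  46  48  68  89  93  96  97 118 169 173 168 140 106  95  97  92  90  80  70  59  51  44  43  42  42  43  42  44
386  43  42  39  42  41  42  39  43  50  56  62  76 125 147 109  89  75  65  54  46  42  42  42  47  43  42  43  45  42  44  43  41
388  41  41  44  43  39  44  43  42  41  42  42  43  40  45  43  42  42  42  42  45  40  42  42  42  43  42  41  45  43  43  39  39
390  41  41  39  42  42  41  42  40  41  39  40  41  39  39  43  43  42  43  42  42  40  41  40  43  43  42  38  40  40  43  40  40
```

```bash
python3 - <<'E'
from h import *
import pickle
from scipy.optimize import least_squares
w=pickle.load(open("w8.pkl","rb"));I=w["image"];h=cv2.cvtColor(I,cv2.COLOR_BGR2HSV)
c=np.array([[330.3,341],[350.8,368],[319.8,387],[296.8,360]],float)
def sq(p):
    x,y,a,z=p;R=np.array([[np.cos(a),-np.sin(a)],[np.sin(a),np.cos(a)]])
    # order: top(-x side... ) generic
    q=(R@(np.array([[-15,-15],[-15,15],[15,15],[15,-15]]).T/1000)).T+[x,y]
    return np.c_[q,[z]*4]
best=None
for a0 in np.arange(4)*np.pi/2+.5:
  for cc in (c,c[::-1]):
    r=least_squares(lambda p:(proj(w,sq(p))-cc).ravel(),[.6245,-.029,a0,.096])
    if best is None or r.cost<best.cost: best=r
p=best.x;print(p[:2].round(4),"yaw mod90",np.degrees(p[2])%90,"z",p[3],best.fun.round(1))
a=atz(w,(316,368),.092)[:2];b=atz(w,(334,359.5),.092)[:2];print("slot dir deg",np.degrees(np.arctan2(*(b-a)[::-1])))
E
```

```text
[ 0.6254 -0.0277] yaw mod90 25.5258582062703 z 0.09671538541548262 [-0.7 -0.4  0.4  0.5 -0.3 -0.1  0.6 -0. ]
slot dir deg 109.80884608879143
```

```bash
cat >> h.py <<'E'
from scipy.spatial.transform import Rotation as Rot
def tooldelta(tcp,R,verbose=True):
    """moves row from the present measured pose to TCP tcp, rotation matrix R"""
    s=status.get_state();R0=Rot.from_quat(s["orientation"][[1,2,3,0]])
    rv=(Rot.from_matrix(R)*R0.inv()).as_rotvec()
    d=(np.array(tcp)-s["tcp_pos"])/.025
    print("row",np.r_[d,rv].round(3).tolist(),"at",s["tcp_pos"].round(4),"q",s["joint_pos"].round(2)); return d,rv
def frame(z,y):
    z=np.array(z,float)/np.linalg.norm(z);y=np.array(y,float);y-=z*(y@z);y/=np.linalg.norm(y)
    return np.stack([np.cross(y,z),y,z],1)
YAW=np.radians(-2.2)
AX=np.array([-np.sin(np.radians(35))*np.cos(YAW),-np.sin(np.radians(35))*np.sin(YAW),np.cos(np.radians(35))])
RY=np.array([-np.sin(YAW),np.cos(YAW),0])
E
python3 - <<'E'
from h import *
import pickle
s=pickle.load(open("s0.pkl","rb"))
E=np.array([.4831,-.2927,.162]);print(AX,RY)
for n in("top","side"): print(n,proj(s[n],[E,E-.1*AX,E-.16*AX]).round(1).tolist())
# yellow mask of small driver in top/side
for n,(u,v,d) in {"top":(432,203,22),"side":(350,318,25)}.items():
    I=s[n]["image"];h=cv2.cvtColor(I,cv2.COLOR_BGR2HSV);m=(h[...,0]>18)&(h[...,0]<35)&(h[...,1]>140)
    ys,xs=np.where(m[v-d:v+d,u-d:u+d]);xs=xs+u-d;ys=ys+v-d
    P=np.stack([xs,ys],1).astype(float);c=P.mean(0);U,S,V=np.linalg.svd(P-c);t=(P-c)@V[0];print(n,len(xs),c.round(1),V[0].round(3),"ends",(c+V[0]*t.min()).round(1),(c+V[0]*t.max()).round(1))
    print(" model mid of handle",proj(s[n],[E-.05*AX]).round(1),"model free mid",proj(s[n],[E-.027*AX]).round(1))
G=E-.025*AX+.08*AX
tooldelta(G+.045*-AX,frame(-AX,RY))
E
```

```text
[-0.57315366  0.02201834  0.81915204] [0.03838781 0.99926292 0.        ]
top [[439.4, 211.9], [431.0, 194.3], [426.5, 184.9]]
side [[339.4, 307.6], [364.3, 331.4], [377.9, 344.4]]
top 229 [435.5 204.5] [0.34 0.94] ends [431.2 192.6] [439.6 215.9]
 model mid of handle [[435.  202.8]] model free mid [[437.  206.9]]
side 104 [348.  312.7] [0.788 0.616] ends [337.3 304.4] [364.2 325.4]
 model mid of handle [[352.2 319.8]] model free mid [[346.4 314.3]]
row [-1.918, -11.052, 0.7, -0.059, -0.603, 0.116] at [ 0.5253 -0.0162  0.1527] q [-0.18  0.24 -0.19  1.14  0.   -0.03]
```

Emit:
apply_moves:
  moves: [-0.5, -1.4, 0.7, -0.01, -0.08, 0.02, -1, -2.8, 0.8, -0.02, -0.18, 0.04, -1.4, -4.2, 0.8, -0.03, -0.3, 0.06, -1.92, -5.6, 0.8, -0.04, -0.4, 0.08, -1.92, -7, 0.8, -0.05, -0.5, 0.1, -1.92, -8.4, 0.8, -0.059, -0.603, 0.116, -1.92, -9.8, 0.7, -0.059, -0.603, 0.116, -1.92, -10.8, 0.7, -0.059, -0.603, 0.116, -1.92, -11.05, 0.7, -0.059, -0.603, 0.116, -1.92, -11.05, 0.7, -0.059, -0.603, 0.116, -1.92, -11.05, 0.7, -0.059, -0.603, 0.116]
  claw: 60

```text
clock: 8.9
tcp_pos: [0.4752, -0.2913, 0.1663]
orientation: [0.297, 0.019, 0.955, -0.004]
wrist_force: [0.7, 0.0, 0.6]
finger_gap: 0.0515
grip_force: 0.0
```

```bash
python3 - <<'E'
from h import *
import pickle
w=cam("wrist");pickle.dump(w,open("w9.pkl","wb"));I=w["image"];h=cv2.cvtColor(I,cv2.COLOR_BGR2HSV)
m=((h[...,0]>18)&(h[...,0]<35)&(h[...,1]>140)).astype(np.uint8)
n,l,st,c=cv2.connectedComponentsWithStats(m)
for i in range(1,n):
    if st[i,4]>60: print("yellow",st[i],c[i].round(1))
E=np.array([.4831,-.2927,.162])
X=frame(-AX,RY)[:,0]
print("model end corners",proj(w,[E+a*.011*X+b*.011*RY for a in(-1,1) for b in(-1,1)]).round(0).tolist(),"at .1:",proj(w,[E-.1*AX+a*.011*X+b*.011*RY for a in(-1,1) for b in(-1,1)]).round(0).tolist())
s=status.get_state();print(s["tcp_pos"],s["joint_pos"].round(2))
print(Rot.from_quat(s["orientation"][[1,2,3,0]]).as_matrix().round(3))
E
```

```text
yellow [ 477    0   68   49 2580] [508.7  20.6]
yellow [489  42  44  10 146] [511.3  46.4]
model end corners [[297.0, 294.0], [336.0, 293.0], [296.0, 256.0], [336.0, 256.0]] at .1: [[305.0, 245.0], [331.0, 244.0], [304.0, 219.0], [331.0, 219.0]]
[ 0.4753882  -0.29056703  0.16652484] [-0.97 -0.05 -0.65  0.58  0.48 -0.84]
[[-0.822  0.037  0.568]
 [ 0.032  0.999 -0.019]
 [-0.568  0.003 -0.823]]
```

```bash
python3 - <<'E'
from h import *
import pickle
w=pickle.load(open("w9.pkl","rb"));h=cv2.cvtColor(w["image"],cv2.COLOR_BGR2HSV)
for v in range(150,320,6): print(v,' '.join('%3d/%3d/%3d'%tuple(h[v,u]) for u in range(276,366,8)))
E
```

```text
150  45/  5/108  30/  2/104  20/ 10/ 79  15/  6/ 82  38/ 11/ 91  10/  9/ 89  30/  6/ 87  30/  3/ 88   0/  3/ 84 150/  5/ 99 120/  3/101  90/  3/101
156   0/  0/107  30/  2/104  23/ 13/ 80  20/  9/ 84  30/  6/ 88  30/  6/ 88  30/  3/ 86  40/  9/ 87  30/  6/ 85  75/  5/ 99  90/  2/103  60/  2/104
162  30/  5/106  30/  2/104  30/  9/ 87  15/ 12/ 86  45/ 12/ 88  30/  6/ 85  30/  6/ 87  30/  6/ 87  30/  6/ 84   0/  0/ 97  90/  3/102   0/  0/102
168   0/  0/105  60/  2/104  40/  8/ 96  20/  9/ 88  20/  9/ 87  30/  6/ 86  45/  6/ 87  30/  9/ 89  15/  6/ 83  90/  3/ 99  90/  3/102  15/  5/ 98
174  75/  5/105  60/  2/104 120/  2/103  15/  6/ 89  30/  6/ 89  45/  6/ 87  30/  6/ 86  40/  9/ 87  30/  6/ 86   0/  0/100 120/  3/102  20/  7/106
180  20/  7/107  30/  2/104  60/  2/104  15/  6/ 89  30/  6/ 88  30/  6/ 87  30/  6/ 86  20/  9/ 88  30/  6/ 86  90/  3/101  60/  5/102  21/ 13/135
186  24/ 10/127  60/  2/106  90/  5/103  20/  8/ 91  30/  6/ 89  30/  6/ 87  30/  6/ 87  30/  6/ 88  15/  6/ 88  90/  5/100  30/  3/102  20/ 13/175
192  17/ 14/166  30/  2/105  60/  2/106  20/  8/ 92  30/  6/ 90 
[... 2491 characters left out ...]
 126/ 14/ 89  21/ 82/130  22/ 84/130  21/ 82/131  22/ 82/130 129/ 20/ 90 120/ 14/ 89 115/ 17/ 90 124/ 20/ 90
300 120/ 22/ 91 116/ 20/ 90 116/ 19/ 92 124/ 20/ 90 125/ 17/ 88 125/ 17/ 90 125/ 17/ 89 126/ 14/ 90 120/ 14/ 90 129/ 20/ 89 120/ 20/ 89 120/ 22/ 91
306 114/ 28/ 91 117/ 26/ 89 120/ 20/ 89 116/ 20/ 88 120/ 23/ 89 116/ 20/ 90 116/ 20/ 88 124/ 23/ 89 124/ 20/ 89 116/ 20/ 89 120/ 20/ 89 117/ 25/ 90
312 113/ 26/ 89 114/ 29/ 89 114/ 29/ 89 120/ 23/ 88 120/ 23/ 89 120/ 20/ 88 116/ 20/ 88 116/ 23/ 89 120/ 23/ 89 117/ 28/ 90 117/ 29/ 88 117/ 29/ 89
318 114/ 29/ 88 114/ 29/ 89 116/ 23/ 87 114/ 29/ 88 113/ 27/ 86 120/ 23/ 87 120/ 21/ 86 113/ 26/ 87 117/ 29/ 87 120/ 23/ 88 115/ 32/ 87 115/ 35/ 88
```

```bash
python3 - <<'E'
from h import *
import pickle
w=pickle.load(open("w9.pkl","rb"));h=cv2.cvtColor(w["image"],cv2.COLOR_BGR2HSV)[...,1].astype(float)
E=np.array([.4831,-.2927,.162]);X=frame(-AX,RY)[:,0]
for v in (236,242,248,254,264,275,286):
    r=h[v-1:v+2,290:350].mean(0);idx=np.where(r>60)[0];print(v,idx.min()+290,idx.max()+290)
for L in (0,.02,.04,.06): print(L,proj(w,[E-L*AX-.011*X+b*.011*RY for b in(-1,1)]).round(1).tolist(),proj(w,[E-L*AX+.011*X+b*.011*RY for b in(-1,1)]).round(1).tolist())
E2=E+[.001,.0019,0]
d,rv=tooldelta(E2-.023*AX-.045*AX,frame(-AX,RY)); print((AX*.08/.025).round(3))
E
```

```text
236 306 334
242 305 335
248 304 337
254 303 338
264 301 340
275 301 340
286 301 339
0 [[297.0, 293.5], [336.1, 293.4]] [[296.2, 256.3], [336.4, 256.2]]
0.02 [[299.1, 280.1], [334.5, 280.0]] [[298.4, 246.0], [334.8, 245.9]]
0.04 [[300.8, 268.9], [333.3, 268.8]] [[300.2, 237.5], [333.5, 237.5]]
0.06 [[302.3, 259.5], [332.2, 259.4]] [[301.8, 230.4], [332.4, 230.3]]
row [1.907, -0.069, -2.409, -0.003, -0.007, -0.001] at [ 0.4754 -0.2906  0.1665] q [-0.97 -0.05 -0.65  0.58  0.48 -0.84]
[-1.834  0.07   2.621]
```

Emit:
apply_moves:
  moves: [0.4, 0, -0.45, 0, 0, 0, 0.9, -0.03, -1.1, 0, 0, 0, 1.4, -0.05, -1.75, 0, 0, 0, 1.75, -0.07, -2.2, 0, 0, 0, 1.91, -0.07, -2.41, -0.003, -0.007, 0, 1.91, -0.07, -2.41, -0.003, -0.007, 0, 1.91, -0.07, -2.41, -0.003, -0.007, 0]

```text
clock: 9.53
tcp_pos: [0.5234, -0.2915, 0.1069]
orientation: [0.301, 0.017, 0.954, -0.006]
wrist_force: [-0.2, -0.5, 0.2]
finger_gap: 0.0515
grip_force: 0.0
```

Emit:
apply_moves:
  moves: [0, 0, 0, 0, 0, 0, 0, 0, 0, 0, 0, 0, 0, 0, 0, 0, 0, 0, 0, 0, 0, 0, 0, 0, 0, 0, 0, 0, 0, 0, 0, 0, 0, 0, 0, 0]
  claw: 0
  newtons: 80

```text
clock: 10.03
tcp_pos: [0.5237, -0.2941, 0.1086]
orientation: [0.302, 0.018, 0.953, -0.007]
wrist_force: [-3.1, 1.2, 6.5]
finger_gap: 0.0212
grip_force: 78.3
```

```bash
python3 - <<'E'
from h import *
import pickle
w=cam("wrist");s=cam("side");t=cam("top");pickle.dump((w,s,t),open("w10.pkl","wb"))
st=status.get_state();print(st["tcp_pos"].tolist(),st["orientation"].tolist(),st["joint_pos"].round(2),st["wrist_force"],st["ft_torque"])
E
```

```text
[0.5237264756317703, -0.2941421535558994, 0.10863285672359002] [0.30215041909195495, 0.01774673112548376, 0.9530687114482893, -0.007085833416977693] [-0.89  0.08 -0.69  0.36  0.45 -0.75] [-3.66033991  1.1259632   5.91988112] [0.51613756 0.44037432 0.30045759]
```

Emit:
apply_moves:
  moves: [-0.23, 0.009, 0.33, 0, 0, 0, -0.69, 0.026, 0.98, 0, 0, 0, -1.38, 0.053, 1.97, 0, 0, 0, -2.06, 0.079, 2.95, 0, 0, 0, -2.75, 0.105, 3.93, 0, 0, 0, -2.75, 0.105, 3.93, 0, 0, 0, -2.75, 0.105, 3.93, 0, 0, 0]

```text
clock: 10.77
tcp_pos: [0.4546, -0.2927, 0.2076]
orientation: [0.302, 0.018, 0.953, -0.009]
wrist_force: [0.4, 0.4, -2.0]
finger_gap: 0.0211
grip_force: 79.4
```

```bash
python3 - <<'E'
from h import *
a=np.radians(115.5)
tooldelta([.625,-.028,.21],frame([0,0,-1],[np.cos(a),np.sin(a),0]))
print(status.get_state()["finger_gap"])
E
```

```text
row [6.815, 10.59, 0.094, -0.119, 0.609, 0.468] at [ 0.4546 -0.2927  0.2076] q [-1.02 -0.11 -0.6   0.71  0.5  -0.89]
0.021060172072308956
```

Emit:
apply_moves:
  moves: [0.4, 0.8, 0.3, -0.012, 0.06, 0.047, 1, 1.7, 0.5, -0.024, 0.122, 0.094, 1.7, 2.8, 0.6, -0.036, 0.183, 0.14, 2.4, 3.8, 0.6, -0.048, 0.244, 0.187, 3.1, 4.9, 0.6, -0.06, 0.305, 0.234, 3.8, 6, 0.6, -0.071, 0.365, 0.281, 4.5, 7, 0.6, -0.083, 0.426, 0.328, 5.2, 8.1, 0.6, -0.095, 0.487, 0.374, 5.9, 9.2, 0.6, -0.107, 0.548, 0.421, 6.5, 10.1, 0.5, -0.119, 0.609, 0.468, 6.815, 10.59, 0.4, -0.119, 0.609, 0.468, 6.815, 10.59, 0.4, -0.119, 0.609, 0.468, 6.815, 10.59, 0.4, -0.119, 0.609, 0.468, 6.815, 10.59, 0.4, -0.119, 0.609, 0.468]

```text
clock: 11.93
tcp_pos: [0.6243, -0.0269, 0.2149]
orientation: [-0.002, -0.22, 0.975, 0.002]
wrist_force: [-0.1, -0.2, -1.0]
finger_gap: 0.0208
grip_force: 79.2
```

```bash
python3 - <<'E'
from h import *
import pickle
a=np.radians(115.5)
tooldelta([.625,-.028,.21],frame([0,0,-1],[np.cos(a),np.sin(a),0]))
w=cam("wrist");s=cam("side");t=cam("top");pickle.dump((w,s,t),open("w11.pkl","wb"))
p=status.get_state()["tcp_pos"]
print("side tip pred",proj(s,[p-[0,0,.092],[.625,-.028,.096]]).round(1).tolist())
print("wrist tip pred",proj(w,[p-[0,0,.092],[.625,-.028,.096]]).round(1).tolist())
a=s["image"][205:290,330:420];b=w["image"][200:440,220:440]
cv2.imwrite("pics/w11.png",np.hstack([cv2.resize(a,(424,400),interpolation=cv2.INTER_CUBIC),cv2.resize(b,(366,400))]))
E
```

```text
row [0.029, -0.042, -0.197, -0.003, -0.005, 0.001] at [ 0.6243 -0.0269  0.2149] q [-0.17  0.42  0.22  1.38  0.   -0.62]
side tip pred [[378.1, 237.9], [377.6, 246.5]]
wrist tip pred [[318.2, 229.5], [317.7, 222.2]]
```

View pics/w11.png

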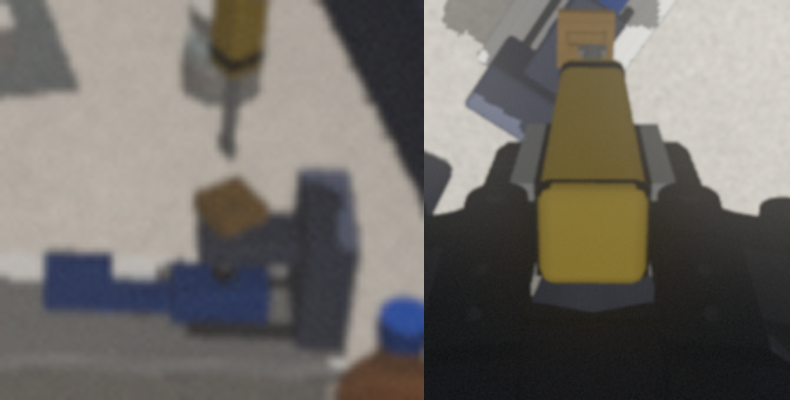

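The picture shows the driver upright above the head. In the side view the blade tip is at about (378.4,238) and the slot centre at about (379,248). In the wrist view the slot centre is near (318,225) and the blade near (321,227). I'll refine these from pixel values.

```bash
python3 - <<'E'
from h import *
import pickle
w,s,t=pickle.load(open("w11.pkl","rb"));I=w["image"]
for v in range(203,243): print(v,' '.join('%3d'%I[v,u,2] for u in range(298,338)))
E
```

```text
203  77  87 109 128 137 130 112  87  76  78  82  85  87  87  88  89  89  88  88  87  88  88  87  88  88  87  84  81  78  76  77  73  73  70  72  73  73  76  73  75
204  83  98 121 128 129 119 102  85  85  86  89  91  91  91  91  92  91  89  89  91  89  90  91  90  90  91  90  85  86  85  79  79  77  75  74  74  75  74  75  76
205  93 114 123 121 116 110 101  96  94  97  99  99  98  97 101  98  98  99  97  97  98  98  98  98  97  95  95  95  96  93  94  93  92  87  84  83  80  76  74  76
206 112 127 127 119 111 110 107 108 105 107 108 109 108 107 107 108 108 106 106 106 107 108 107 107 106 106 105 107 106 104 103 104 103 101 100  99  92  80  76  86
207 129 137 131 124 121 122 120 120 121 120 122 120 119 120 121 118 117 117 117 118 118 118 115 117 116 115 114 115 115 114 113 113 113 114 114 111 103  85  82  94
208 137 138 135 130 130 130 131 130 131 130 129 131 129 130 131 128 128 128 127 127 128 127 127 126 126 125 127 126 128 126 126 125 124 123 127 124 115  97  87  97
209 140 137 134 132 132 132 132 132 132 131 132 132 133 133 131 131 132 132 133 132 132 132 132 130 132 133 133 133 
[... 4759 characters left out ...]
  64  67  68  68  67  67  68  69  72  79 102
239  86  99 120 127 115  86  62  58  61  63  68  66  68  66  68  70  70  67  70  69  66  67  68  69  67  68  70  69  71  70  70  71  69  69  72  72  73  70  70  71
240  84  94 109 111  94  72  64  70  78  85  91  92  92  92  94  92  92  94  92  93  90  86  85  85  86  87  87  86  86  87  86  89  87  89  90  89  89  86  80  74
241  83  88  91  89  78  70  75  86  97 103 106 107 107 108 108 109 109 107 109 108 109 105 103 104 104 104 104 105 106 106 105 105 107 106 107 106 106 104 101  94
242  82  82  82  78  72  81  96 103 105 109 111 110 112 109 111 112 111 112 111 111 111 111 112 110 111 114 111 113 111 113 112 112 113 113 114 113 115 112 112 108
```

```bash
python3 - <<'E'
from h import *
import pickle
w,s,t=pickle.load(open("w11.pkl","rb"))
for z in(.120,.123,.126):
    a=atz(w,(320.8,228.4),z);b=atz(w,(317.3,222.7),.0962);print(a.round(4),b.round(4),((b-a)/.025).round(3))
E
```

```text
[ 0.6237 -0.0258  0.12  ] [ 0.6256 -0.0282  0.0962] [ 0.073 -0.094 -0.952]
[ 0.6231 -0.0261  0.123 ] [ 0.6256 -0.0282  0.0962] [ 0.099 -0.081 -1.072]
[ 0.6224 -0.0265  0.126 ] [ 0.6256 -0.0282  0.0962] [ 0.125 -0.068 -1.192]
```

Emit:
apply_moves:
  moves: [0.1, -0.08, -0.4, 0, 0, 0, 0.1, -0.08, -0.8, 0, 0, 0, 0.1, -0.08, -1.0, 0, 0, 0, 0.1, -0.08, -1.12, 0, 0, 0, 0.1, -0.08, -1.24, 0, 0, 0, 0.1, -0.08, -1.24, 0, 0, 0]

```text
clock: 12.58
tcp_pos: [0.6273, -0.0285, 0.1842]
orientation: [-0.002, -0.221, 0.975, 0.002]
wrist_force: [0.2, -0.1, -0.8]
finger_gap: 0.021
grip_force: 79.4
```

Emit:
apply_moves:
  moves: [0, 0, -0.08, 0, 0, 0, 0, 0, -0.16, 0, 0, 0, 0, 0, -0.16, 0, 0, 0]

```text
clock: 12.83
tcp_pos: [0.6276, -0.0284, 0.1806]
orientation: [-0.002, -0.221, 0.975, 0.002]
wrist_force: [0.8, 0.0, -1.4]
finger_gap: 0.021
grip_force: 79.4
```

Emit:
apply_moves:
  moves: [0, -0.005, 0, 0, 0, -0.105, -0.005, -0.01, 0, 0, 0, -0.21, -0.01, -0.015, 0, 0, 0, -0.315, -0.015, -0.02, -0.015, 0, 0, -0.42, -0.02, -0.025, -0.025, 0, 0, -0.525, -0.025, -0.025, -0.035, 0, 0, -0.63, -0.03, -0.025, -0.045, 0, 0, -0.735, -0.035, -0.025, -0.055, 0, 0, -0.84, -0.04, -0.025, -0.065, 0, 0, -0.945, -0.05, -0.025, -0.075, 0, 0, -1.05, -0.055, -0.025, -0.085, 0, 0, -1.155, -0.06, -0.025, -0.095, 0, 0, -1.26, -0.065, -0.02, -0.105, 0, 0, -1.365, -0.07, -0.02, -0.115, 0, 0, -1.47, -0.075, -0.015, -0.125, 0, 0, -1.575, -0.08, -0.015, -0.135, 0, 0, -1.68, -0.085, -0.01, -0.145, 0, 0, -1.785, -0.09, -0.005, -0.155, 0, 0, -1.89, -0.09, -0.005, -0.155, 0, 0, -1.89, -0.09, -0.005, -0.155, 0, 0, -1.89]

```text
clock: 14.5
tcp_pos: [0.6263, -0.0301, 0.1777]
orientation: [0.002, 0.66, 0.751, 0.002]
wrist_force: [1.1, -4.4, 0.1]
finger_gap: 0.0207
grip_force: 79.2
```

```bash
python3 - <<'E'
from h import *
import pickle
w=cam("wrist");s=cam("side");t=cam("top");pickle.dump((w,s,t),open("w12.pkl","wb"))
st=status.get_state();R=Rot.from_quat(st["orientation"][[1,2,3,0]]).as_matrix()
print("tool yaw",np.degrees(np.arctan2(R[1,1],R[0,1])),st["tcp_pos"],st["wrist_force"],st["ft_torque"],st["joint_pos"].round(2))
print("screw mouth pred",proj(w,[.6256,-.0282,.092]))
I=w["image"]
for v in range(190,246,2): print(v,' '.join('%3d/%3d'%(I[v,u,2],I[v,u,0]) for u in range(286,352,3)))
E
```

```text
tool yaw 7.349817093103558 [ 0.626268   -0.03006709  0.17762759] [ 1.39926356 -5.00921655 -0.03387691] [-1.74628194 -0.4755812   0.0794775 ] [-0.18  0.42  0.13  1.28  0.    1.27]
screw mouth pred [[318.24568699 231.83055406]]
190 154/151 155/152 154/149 143/143 123/132 146/145 154/151 162/158 135/132 123/122 119/119 121/121 122/123 121/122 120/120 129/126 148/144 211/207 220/215 222/218 222/218 223/219
192 154/150 154/150 155/151 114/128  83/112  93/117 117/129 139/141 154/151 154/150 184/182 139/137 125/126 120/120 121/122 121/121 119/119 126/125 167/163 192/187 218/214 222/217
194 140/142 152/149 152/148  91/133  86/128  85/121  84/113  88/113 110/125 133/137 161/158 155/149 158/154 124/122 118/117 116/117 118/119 121/121 117/117 113/111 154/150 198/193
196  88/115 108/122 133/137  86/134  86/136  85/135  85/130  85/122  84/113  85/113  98/118 129/134 148/146 152/148 146/141 130/127 111/109 105/105 116/118 120/119 118/118 120/118
198  84/130  82/120  85/115  84/134  85/136  84/136  85/136  85/135  83/129  85/124  83/115  81/111  91/115 120/130 145/145 153/149 146/141 128/123 116/11
[... 3465 characters left out ...]
 146/142 145/141 105/107  85/ 89 113/ 69  77/ 57  75/ 58  73/ 54  72/ 56  73/ 54  73/ 56  72/ 55  73/ 55  74/ 56  73/ 53 102/ 59 133/ 76 134/ 76 100/ 85  83/ 95
240 143/139 143/138 144/140 146/141 142/138 121/120  64/ 58  62/ 54  65/ 54  66/ 55  68/ 56  67/ 55  67/ 55  64/ 51  61/ 51  62/ 53  61/ 53  59/ 55 122/ 69 131/ 76 104/ 86  84/ 96
242 144/139 144/140 141/138 142/137 144/140 134/130  75/ 55 104/ 58 108/ 59 108/ 58 108/ 57 111/ 61 111/ 61 111/ 60 104/ 58 102/ 58 104/ 60  86/ 52  93/ 67  98/ 89  82/ 93  82/ 94
244 142/137 141/137 143/138 143/138 143/138 119/115 107/ 59 112/ 59 111/ 59 112/ 61 112/ 60 111/ 58 112/ 59 113/ 61 111/ 58 112/ 59 111/ 58 111/ 58  74/ 64  82/ 94  81/ 93  81/ 93
```

Emit:
apply_moves:
  moves: [0, 0, 0, 0, 0, 0.1, 0, 0, 0, 0, 0, 0.2, 0, 0, -0.06, 0, 0, 0.2, 0, 0, -0.12, 0, 0, 0.2, 0, 0, -0.12, 0, 0, 0.2]

```text
clock: 15.07
tcp_pos: [0.6268, -0.0294, 0.1747]
orientation: [0.002, 0.584, 0.812, 0.003]
wrist_force: [3.6, -4.1, -0.0]
finger_gap: 0.021
grip_force: 79.3
```

Emit:
apply_moves:
  moves: [0, 0, -0.08, 0, 0, 0, 0, 0, -0.14, 0, 0, 0, 0, 0, -0.14, 0, 0, 0]

```text
clock: 15.32
tcp_pos: [0.6271, -0.0295, 0.1724]
orientation: [0.003, 0.584, 0.812, 0.003]
wrist_force: [1.3, -5.0, 6.3]
finger_gap: 0.0214
grip_force: 80.0
```

Emit:
apply_moves:
  moves: [0, 0, 0.01, 0, 0, -0.1, 0, 0, 0, 0, 0, -0.2, 0, 0, 0, 0, 0, -0.3, 0, 0, -0.01, 0, 0, -0.4, 0, 0, -0.01, 0, 0, -0.4, 0, 0, -0.01, 0, 0, -0.4]

```text
clock: 15.82
tcp_pos: [0.6266, -0.0299, 0.1718]
orientation: [0.003, 0.734, 0.679, 0.002]
wrist_force: [1.6, -6.2, 4.0]
finger_gap: 0.0208
grip_force: 79.8
```

```bash
python3 - <<'E'
from h import *
import pickle
w=cam("wrist");s=cam("side");pickle.dump((w,s),open("w13.pkl","wb"))
st=status.get_state();R=Rot.from_quat(st["orientation"][[1,2,3,0]]).as_matrix()
print("tool yaw",np.degrees(np.arctan2(R[1,1],R[0,1])),st["tcp_pos"],st["wrist_force"],st["ft_torque"])
def analyse(w):
    I=w["image"].astype(int);m=(I[...,2]>121)&(I[...,0]<92)&(I[...,2]>I[...,0]+42)
    # top-face edges: upper-left edge (first True row per column), right edge (last True col per row)
    L=[(u,190+np.argmax(m[190:236,u])) for u in range(300,323) if m[190:236,u].any()]
    Rr=[(345-np.argmax(m[v,300:346][::-1]),v) for v in range(212,234) if m[v,300:346].any()]
    out=[]
    for E in(np.array(L,float),np.array(Rr,float)):
        W=np.array([atz(w,e,.0922)[:2] for e in E])
        vx,vy,_,_=cv2.fitLine(W.astype(np.float32)*1000,cv2.DIST_HUBER,0,.01,.01).ravel();out.append(round(float(np.degrees(np.arctan2(vy,vx))%90),1))
    print(out,L[::4],Rr[::4])
analyse(w); analyse(pickle.load(open("w12.pkl","rb"))[0])
E
```

```text
tool yaw -4.374674430877728 [ 0.62663513 -0.02992961  0.17175443] [ 2.16670986 -5.32267693  5.49420002] [-1.83828519e+00 -5.90938185e-01 -8.29409891e-05]
[15.5, 16.4] [(300, np.int64(220)), (304, np.int64(219)), (308, np.int64(217)), (312, np.int64(216)), (316, np.int64(214)), (320, np.int64(213))] [(np.int64(332), 212), (np.int64(333), 216), (np.int64(335), 220), (np.int64(337), 224), (np.int64(338), 228), (np.int64(339), 232)]
[33.9, 33.2] [(300, np.int64(220)), (304, np.int64(219)), (308, np.int64(216)), (312, np.int64(214)), (316, np.int64(213)), (320, np.int64(211))] [(np.int64(332), 212), (np.int64(334), 216), (np.int64(336), 220), (np.int64(338), 224), (np.int64(340), 228), (np.int64(342), 232)]
```

Emit:
apply_moves:
  moves: [0, 0, 0, 0, 0, -0.06, 0, 0, 0, 0, 0, -0.12, 0, 0, 0, 0, 0, -0.12, 0, 0, 0, 0, 0, -0.12]

```text
clock: 16.25
tcp_pos: [0.6264, -0.0299, 0.1715]
orientation: [0.003, 0.773, 0.634, 0.002]
wrist_force: [1.3, -5.4, 4.8]
finger_gap: 0.0211
grip_force: 79.7
```

```bash
python3 - <<'E'
from h import *
import pickle
w=cam("wrist");pickle.dump(w,open("w14.pkl","wb"))
st=status.get_state();R=Rot.from_quat(st["orientation"][[1,2,3,0]]).as_matrix()
print("tool yaw",np.degrees(np.arctan2(R[1,1],R[0,1])),st["tcp_pos"],st["wrist_force"])
I=w["image"].astype(int);m=(I[...,2]>121)&(I[...,0]<92)&(I[...,2]>I[...,0]+42)
L=[(u,190+np.argmax(m[190:236,u])) for u in range(300,323)]
Rr=[(345-np.argmax(m[v,300:346][::-1]),v) for v in range(212,234)]
for E in(np.array(L,float),np.array(Rr,float)):
    W=np.array([atz(w,e,.0922)[:2] for e in E]);vx,vy,_,_=cv2.fitLine(W.astype(np.float32)*1000,cv2.DIST_HUBER,0,.01,.01).ravel();print(np.degrees(np.arctan2(vy,vx))%90)
E
```

```text
tool yaw -11.251901612417699 [ 0.62643585 -0.0299758   0.17150962] [ 1.47139577 -7.14090954  5.12434456]
9.477997
10.046326
```

Emit:
apply_moves:
  moves: [0, 0, 0, 0, 0, 0.12, 0, 0, 0, 0, 0, 0.24, 0, 0, 0, 0, 0, 0.34, 0, 0, 0.3, 0, 0, 0.34, 0, 0, 0.9, 0, 0, 0.34, 0, 0, 2, 0, 0, 0.34, 0, 0, 2.8, 0, 0, 0.34, 0, 0, 2.8, 0, 0, 0.34]

```text
clock: 16.97
tcp_pos: [0.6263, -0.0275, 0.2446]
orientation: [0.002, 0.655, 0.756, 0.004]
wrist_force: [0.9, 0.1, 0.2]
finger_gap: 0.0211
grip_force: 79.2
```

```bash
python3 - <<'E'
from h import *
import pickle
w=cam("wrist");s=cam("side");t=cam("top");pickle.dump((w,s,t),open("w15.pkl","wb"))
st=status.get_state();R=Rot.from_quat(st["orientation"][[1,2,3,0]]).as_matrix();print("tool yaw",np.degrees(np.arctan2(R[1,1],R[0,1])),st["wrist_force"])
print("home cmd R vs grip meas", (Rot.from_quat([.0178,.953,-.007,.302]).inv()*Rot.from_matrix(frame(-AX,RY))).as_rotvec())
T=np.array([.5233,-.2928,.1075])
tooldelta(T+.12*AX,frame(-AX,RY))
# head brass angle from wrist if visible
I=w["image"].astype(int);m=((I[...,2]>115)&(I[...,2]>I[...,0]+42)).astype(np.uint8);n,l,sta,c=cv2.connectedComponentsWithStats(m)
for i in range(1,n):
    if sta[i,4]>150: print(sta[i],c[i].round(1))
print(proj(w,[.6256,-.0282,.0915]))
E
```

```text
tool yaw 8.283016475173469 [-0.1567005   0.03227585 -1.1772825 ]
home cmd R vs grip meas [-0.00199144  0.00295039  0.00167328]
row [-6.804, -10.497, -1.339, -0.447, -0.493, 1.34] at [ 0.6246 -0.0277  0.2393] q [-0.18  0.41  0.27  1.43  0.    1.25]
[305 202  30  31 757] [319.3 215.3]
[  35  271  110   31 2941] [ 89.3 286.6]
[ 289  311   69   75 3834] [321.9 341.8]
[[317.48701882 217.82321617]]
```

Emit:
apply_moves:
  moves: [-0.43, -0.66, 0, -0.028, -0.031, 0.084, -0.85, -1.31, 0, -0.056, -0.062, 0.168, -1.28, -1.97, 0, -0.084, -0.092, 0.251, -1.7, -2.62, 0, -0.112, -0.123, 0.335, -2.13, -3.28, 0, -0.14, -0.154, 0.419, -2.55, -3.94, 0, -0.168, -0.185, 0.503, -2.98, -4.59, 0, -0.196, -0.216, 0.586, -3.4, -5.25, 0, -0.224, -0.247, 0.67, -3.83, -5.9, 0, -0.251, -0.277, 0.754, -4.25, -6.56, 0, -0.279, -0.308, 0.838, -4.68, -7.22, 0, -0.307, -0.339, 0.921, -5.1, -7.87, 0, -0.335, -0.37, 1.005, -5.53, -8.53, -0.3, -0.363, -0.401, 1.089, -5.95, -9.19, -0.6, -0.391, -0.431, 1.173, -6.38, -9.84, -1, -0.419, -0.462, 1.256, -6.8, -10.5, -1.34, -0.447, -0.493, 1.34, -6.8, -10.5, -1.34, -0.447, -0.493, 1.34, -6.8, -10.5, -1.34, -0.447, -0.493, 1.34, -6.8, -10.5, -1.34, -0.447, -0.493, 1.34]

```text
clock: 18.7
tcp_pos: [0.455, -0.2902, 0.2056]
orientation: [0.301, 0.019, 0.953, -0.004]
wrist_force: [0.1, 0.6, -1.0]
finger_gap: 0.021
grip_force: 79.1
```

```bash
python3 - <<'E'
from h import *
import pickle
T=np.array([.5233,-.2928,.1075])
tooldelta(T+.12*AX,frame(-AX,RY));tooldelta(T+.004*AX,frame(-AX,RY))
w=cam("wrist");w0,s0,t0=pickle.load(open("w10.pkl","rb"))
# in-hand check: handle end in wrist image then/now
for d in (w0,w):
    h=cv2.cvtColor(d["image"],cv2.COLOR_BGR2HSV);m=((h[...,0]>18)&(h[...,0]<30)&(h[...,1]>90)).astype(np.uint8)
    n,l,st,c=cv2.connectedComponentsWithStats(m)
    for i in range(1,n):
        if st[i,4]>500: print(st[i],c[i].round(1))
    print()
# head angle after release from w15
w=pickle.load(open("w15.pkl","rb"))[0];I=w["image"].astype(int)
for v in range(198,236,3): print(v,' '.join('%3d'%I[v,u,2] for u in range(298,342,2)))
E
```

```text
row [-0.018, 0.001, 0.009, -0.004, 0.001, 0.0] at [ 0.455  -0.2902  0.2056] q [-1.02 -0.11 -0.6   0.71  0.5  -0.89]
row [2.642, -0.101, -3.792, -0.004, 0.001, 0.0] at [ 0.455  -0.2902  0.2056] q [-1.02 -0.11 -0.6   0.71  0.5  -0.89]
[ 287  258   83  119 6940] [322.7 318.6]

[ 454    0   57   58 2687] [480.6  25.6]
[ 287  241   83  141 7657] [323.2 313.4]
[539 251  37  25 631] [557.3 262.7]

198  87  87  88  86  88  96 101 101 102 101  99 100  97  94  92  90  86  86  85  85  98 134
201  85  86  84 100 113 114 116 116 116 115 115 116 118 119 119 119 117 121 113  92  87  84
204  84  82  85 127 142 141 140 141 140 143 142 142 142 142 142 141 140 141 134 102  96  96
207  82  81  83 124 141 138 138 138 140 140 139 138 138 139 138 140 139 139 132 102  95  98
210  81  80  82 125 143 144 142 142 143 143 143 142 141 142 143 141 141 142 134  99  96  96
213  85  79  84 125 144 139 132 133 131 131 132 133 133 132 131 132 129 141 135  98  97  96
216 120  83  87 123 144 138 134 139 141 139 141 141 140 141 140 138 133 142 133  98  95  94
219 111  84  90 124 142 139 130 129 127 128 128 128 128 128 126 126 133 139 132  97  94  94
222 147 114  89 118 140 139 137 135 135 137 137 136 136 138 137 137 138 138 136  97  92  92
225 149 147 125 123 137 138 138 138 135 137 137 137 136 136 135 135 137 137 136  98  91  91
228 148 149 149 143 139 137 138 124 101  99 101 102 101 100 100 103 127 136 133  97  89  90
231 146 146 146 143 140 139 138 131 119 106 101 103 103 101 109 121 128 134 130  95  88  88
234 142 144 146 146 145 145 143 141 132 106 100 102 102 100 116 136 130 118  98  90  88  88
```

Emit:
apply_moves:
  moves: [0.4, -0.015, -0.57, -0.004, 0, 0, 0.9, -0.034, -1.29, -0.004, 0, 0, 1.4, -0.054, -2.01, -0.004, 0, 0, 1.9, -0.073, -2.73, -0.004, 0, 0, 2.35, -0.09, -3.37, -0.004, 0, 0, 2.64, -0.101, -3.79, -0.004, 0, 0, 2.64, -0.101, -3.79, -0.004, 0, 0, 2.64, -0.101, -3.79, -0.004, 0, 0]

```text
clock: 19.42
tcp_pos: [0.5221, -0.2917, 0.1118]
orientation: [0.301, 0.016, 0.953, -0.006]
wrist_force: [-0.5, -0.4, -0.4]
finger_gap: 0.0214
grip_force: 79.0
```

Emit:
apply_moves:
  moves: [0.04, 0, -0.06, 0, 0, 0, 0.07, -0.003, -0.1, 0, 0, 0, 0.07, -0.003, -0.1, 0, 0, 0]

```text
clock: 19.67
tcp_pos: [0.5233, -0.2939, 0.1104]
orientation: [0.302, 0.017, 0.953, -0.008]
wrist_force: [0.2, -1.2, -1.1]
finger_gap: 0.0211
grip_force: 79.0
```

Emit:
apply_moves:
  moves: [0.03, 0, -0.045, 0, 0, 0, 0.06, -0.002, -0.085, 0, 0, 0, 0.06, -0.002, -0.085, 0, 0, 0]

```text
clock: 19.92
tcp_pos: [0.5245, -0.2944, 0.1089]
orientation: [0.302, 0.017, 0.953, -0.008]
wrist_force: [-10.9, 2.5, 11.7]
finger_gap: 0.0212
grip_force: 81.5
```

Emit:
apply_moves:
  moves: [-0.015, 0, 0.022, 0, 0, 0, -0.015, 0, 0.022, 0, 0, 0]

```text
clock: 20.08
tcp_pos: [0.5242, -0.2943, 0.1089]
orientation: [0.302, 0.017, 0.953, -0.008]
wrist_force: [-5.5, 1.5, 7.3]
finger_gap: 0.0209
grip_force: 80.2
```

Emit:
apply_moves:
  moves: [0, 0, 0, 0, 0, 0, 0, 0, 0, 0, 0, 0, 0, 0, 0, 0, 0, 0, 0, 0, 0, 0, 0, 0, 0, 0, 0, 0, 0, 0, -0.46, 0.017, 0.66, 0, 0, 0, -1.15, 0.04, 1.64, 0, 0, 0, -1.83, 0.07, 2.62, 0, 0, 0, -2.3, 0.09, 3.28, 0, 0, 0, -2.3, 0.09, 3.28, 0, 0, 0]
  claw: 60

```text
clock: 20.92
tcp_pos: [0.4669, -0.2933, 0.194]
orientation: [0.303, 0.017, 0.953, -0.01]
wrist_force: [0.1, -0.6, 0.7]
finger_gap: 0.0513
grip_force: 0.0
```

```bash
python3 - <<'E'
from h import *
import pickle
s=cam("side");t=cam("top");w=cam("wrist");pickle.dump((w,s,t),open("w16.pkl","wb"));s0=pickle.load(open("s0.pkl","rb"))
for n,d in(("side",s),("top",t)):
  u,v,k={"top":(432,203,22),"side":(350,318,25)}[n]
  for D in (s0[n],d):
    h=cv2.cvtColor(D["image"],cv2.COLOR_BGR2HSV);m=(h[...,0]>18)&(h[...,0]<35)&(h[...,1]>140)
    ys,xs=np.where(m[v-k:v+k,u-k:u+k]);print(n,len(xs),(xs.mean()+u-k).round(1) if len(xs) else 0,(ys.mean()+v-k).round(1) if len(xs) else 0)
h=cv2.cvtColor(w["image"],cv2.COLOR_BGR2HSV)
for v in (236,242,254,264,275,286):
    r=h[v-1:v+2,280:360,1].astype(float).mean(0);i=np.where(r>60)[0];print(v,i.min()+280,i.max()+280)
E0=np.array([.4841,-.2908,.162]);X=frame(-AX,RY)[:,0]
print([proj(w,[E0-L*AX+a*.011*X+b*.011*RY for a in(-1,1) for b in(-1,1)]).round(0).tolist() for L in(0,.04)])
a=np.radians(81);S=np.array([.6256,-.0282]);ux=np.array([.9877,-.1564])
tooldelta([*(S-.2*ux),.15],frame([0,0,-1],[np.cos(a),np.sin(a),0]))
E
```

```text
side 104 348.0 312.7
side 134 348.5 313.2
top 229 435.5 204.5
top 229 435.6 204.5
236 305 339
242 305 339
254 305 339
264 307 337Traceback (most recent call last):
  File "<stdin>", line 11, in <module>
    return umr_minimum(a, axis, None, out, keepdims, initial, where)
ValueError: zero-size array to reduction operation minimum which has no identity
```

```bash
python3 - <<'E'
from h import *
a=np.radians(81)
tooldelta([.5435,-.016,.10],frame([0,0,-1],[np.cos(a),np.sin(a),0]))
E
```

```text
row [3.068, 11.024, -3.579, 0.063, 0.61, -0.117] at [ 0.4668 -0.2916  0.1895] q [-1.   -0.08 -0.62  0.64  0.49 -0.86]
```

Emit:
apply_moves:
  moves: [0, 0.7, 1, 0, 0.05, -0.01, 0.3, 1.9, 1.2, 0.01, 0.13, -0.02, 0.7, 3.1, 1.2, 0.02, 0.21, -0.04, 1.1, 4.3, 1, 0.03, 0.3, -0.06, 1.5, 5.5, 0.7, 0.04, 0.38, -0.07, 1.9, 6.7, 0, 0.05, 0.46, -0.09, 2.3, 7.9, -0.8, 0.06, 0.54, -0.1, 2.7, 9.1, -1.6, 0.063, 0.61, -0.117, 3, 10.3, -2.4, 0.063, 0.61, -0.117, 3.07, 11, -3.2, 0.063, 0.61, -0.117, 3.07, 11.02, -3.58, 0.063, 0.61, -0.117, 3.07, 11.02, -3.58, 0.063, 0.61, -0.117, 3.07, 11.02, -3.58, 0.063, 0.61, -0.117]
  claw: 50

```text
clock: 22.15
tcp_pos: [0.5426, -0.0159, 0.099]
orientation: [-0.001, 0.078, 0.997, 0.0]
wrist_force: [0.5, 0.1, -0.3]
finger_gap: 0.0427
grip_force: 0.0
```

```bash
python3 - <<'E'
from h import *
import pickle
w=cam("wrist");pickle.dump(w,open("w17.pkl","wb"))
im=w["image"].astype(int);m=((im[...,0]>im[...,2]+35)&(im[...,0]>im[...,1]+20)).astype(np.uint8)
n,l,st,c=cv2.connectedComponentsWithStats(m)
for i in range(1,n):
    if st[i,4]>80: print(st[i],c[i].round(1))
for v in range(190,290,10):
    x=np.where(m[v,290:355])[0]+290
    if len(x): print(v,x.min(),x.max(),atz(w,((x.min()+x.max())/2,v),.048)[:2].round(4))
a=np.radians(81)
tooldelta([.5435,-.016,.0],frame([0,0,-1],[np.cos(a),np.sin(a),0]))
print(proj(w,[[.5435,-.016,.048],[.5435-.02*.9877,-.016+.02*.1564,.048]]))
E
```

```text
[ 302  218   38  126 2852] [320.8 289.6]
220 313 330 [ 0.5261 -0.0114]
230 313 330 [ 0.5328 -0.0125]
240 313 330 [ 0.5396 -0.0135]
250 313 330 [ 0.5466 -0.0146]
260 313 330 [ 0.5536 -0.0157]
270 313 330 [ 0.5608 -0.0168]
280 313 329 [ 0.568  -0.0183]
row [0.002, 0.026, -4.013, -0.0, -0.0, 0.0] at [ 0.5435 -0.0166  0.1003] q [-0.18  0.31 -0.22  1.04  0.   -0.02]
[[318.77251471 245.98786737]
 [318.77614118 216.91311243]]
```

Emit:
apply_moves:
  moves: [0, 0.05, -1, 0, 0, 0, 0, 0.06, -2.4, 0, 0, 0, 0, 0.06, -3.6, 0, 0, 0, 0, 0.06, -3.98, 0, 0, 0, 0, 0.06, -3.98, 0, 0, 0, 0, 0.06, -3.98, 0, 0, 0]

```text
clock: 22.7
tcp_pos: [0.5442, -0.0155, 0.0022]
orientation: [0.001, 0.079, 0.997, 0.0]
wrist_force: [0.2, -0.5, 0.7]
finger_gap: 0.0428
grip_force: 0.0
```

Emit:
apply_moves:
  moves: [0, 0, 0, 0, 0, 0, 0, 0, 0, 0, 0, 0, 0, 0, 0, 0, 0, 0, 0, 0, 0, 0, 0, 0, 0, 0, 0, 0, 0, 0, 0, 0, 0, 0, 0, 0]
  claw: 0
  newtons: 50

```text
clock: 23.2
tcp_pos: [0.5454, -0.0154, 0.0032]
orientation: [0.002, 0.079, 0.997, -0.0]
wrist_force: [-0.9, -1.6, 6.9]
finger_gap: 0.0127
grip_force: 49.7
```

Emit:
apply_moves:
  moves: [-0.12, 0.019, 0, 0, 0, 0, -0.3, 0.047, 0, 0, 0, 0, -0.5, 0.079, 0, 0, 0, 0, -0.75, 0.119, 0, 0, 0, 0, -1, 0.158, 0, 0, 0, 0, -1.25, 0.198, 0, 0, 0, 0, -1.5, 0.237, 0, 0, 0, 0, -1.75, 0.277, 0, 0, 0, 0, -2, 0.317, 0, 0, 0, 0, -2.25, 0.356, 0, 0, 0, 0, -2.5, 0.396, 0, 0, 0, 0, -2.75, 0.435, 0, 0, 0, 0, -2.85, 0.451, 0, 0, 0, 0, -2.85, 0.451, 0, 0, 0, 0, -2.85, 0.451, 0, 0, 0, 0]

```text
clock: 24.45
tcp_pos: [0.4753, -0.0036, 0.0032]
orientation: [0.003, 0.078, 0.997, 0.0]
wrist_force: [2.6, -0.4, 9.2]
finger_gap: 0.0127
grip_force: 50.1
```

Emit:
apply_moves:
  moves: [0, 0, 0, 0, 0, 0, 0, 0, 0, 0, 0, 0, 0, 0, 0, 0, 0, 0, 0, 0, 0, 0, 0, 0, 0, 0, 0.8, 0, 0, 0, 0, 0, 2, 0, 0, 0, 0, 0, 3.5, 0, 0, 0, 0, 0, 4.5, 0, 0, 0, 0, 0, 4.5, 0, 0, 0]
  claw: 50

```text
clock: 25.2
tcp_pos: [0.4755, -0.0038, 0.1184]
orientation: [0.004, 0.078, 0.997, -0.0]
wrist_force: [0.5, -0.5, 0.5]
finger_gap: 0.0427
grip_force: 0.0
```

```bash
python3 - <<'E'
from h import *
import pickle
w=cam("wrist");s=cam("side");pickle.dump((w,s),open("w18.pkl","wb"))
for n,d in(("wrist",w),("side",s)):
    im=d["image"].astype(int);m=((im[...,0]>im[...,2]+35)&(im[...,0]>im[...,1]+20)).astype(np.uint8)
    if n=="side": m[:245]=0;m[300:]=0;m[:,:300]=0;m[:,405:]=0
    k,l,st,c=cv2.connectedComponentsWithStats(m)
    for i in range(1,k):
        if st[i,4]>80: print(n,st[i],c[i].round(1))
S=np.array([.6256,-.0282]);ux=np.array([.9877,-.1564]);uy=np.array([.1564,.9877]);x=-.072
P=lambda a,b,z:[*(S+ux*(x+a)+uy*b),z]
print("pred side",proj(s,[P(.026,-.015,.012),P(.026,.015,.036),P(-.104,-.007,.012),P(-.104,.007,.048)]).round(0).tolist())
print("pred wrist",proj(w,[P(-.104,0,.048),P(-.064,0,.048),P(0,0,.036),P(.026,0,.036)]).round(0).tolist())
E
```

```text
wrist [ 303  207   36  147 3467] [320.6 292.6]
side [314 259  47  13 408] [338.7 265. ]
pred side [[359.0, 273.0], [359.0, 259.0], [311.0, 270.0], [312.0, 257.0]]
pred wrist [[318.0, 204.0], [318.0, 257.0], [318.0, 326.0], [318.0, 353.0]]
```

```bash
python3 -c "
from workcell import job
print(job.hand_in())"
```

```text
the job is handed in; nothing more can be done
None
```

I handed the job in at about 25 s: the stop screw is set to about 1.5 mm of foot travel by my camera estimate, the yellow driver is back in its rest, and the blue block was drawn out and stands on the base plate clear of the stop.

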